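# Set the batch number, hook the detent spring and load the marking press

### The job

Set up the marking press for batch 7: turn the number drum by its knob until 7 stands in the little window, then use the spring puller to stretch the detent spring's hook eye over the anchor post so the drum is locked. Then carry every brass tag on the spatula from the draining rack to the press bed, one tag lying squarely on each pair of white ribs, and leave both tools back in the tool tray. Tags are degreased, so fingers never touch them, nor the spring's wire end, and the other things on the bench stay where they are.

Things in the scene. Friction and masses are not known exactly. Their poses are not given: they have to be found in the camera images.
- press: bench marking press, fixed green casting, 368 (y) x 150 mm. Origin under its centre on the bench; -x is its front, towards the robot. Right part: deck at height 0.045 with number drum, detent arm, spring, anchor post. Left part: bed, top at 0.055, with three pairs of white ribs, open at the front; at its back (x over 0.034) stand a rail and a parked marking unit, 95 to 130 mm high
- drum (a joint): angle of the number drum on its vertical axis, rad, unlimited; grows counter-clockwise seen from above. Numbers 0 to 9 stand round its top, 0.6283 rad apart; number n is in the middle of the cover's little front window at n x 0.6283 (7 at 4.398). It stays where it is left (friction 0.03 N m)
- knob (a point): middle of the bar knob on the number drum's axis: a black bar 34 x 13 x 24 mm high (12 mm above and below this point) on a round foot; the cover plate's top (92 x 92 mm) is 18 mm under this point. The bar's long side lies along the press's x when the drum reads 0 and turns with the drum
- detent (a joint): angle of the detent arm, a small steel bell crank with a brass roller, rad: 0 = open, roller clear of the drum's pins; 0.30 = roller seated between two pins, drum locked (possible when a number stands within about 0.25 rad of the window's middle; the roller then centres it). A light return spring keeps it open; the hooked spring's pull closes it
- spring_hook: wire end (4 mm wire) of the extension spring: an oblong hook eye and beyond it a smaller pull eye, lying level. The spring's other end sits on the detent arm, behind; it lies along the press's x, free end to the front (-x). It stretches at 150 N/m (about 5 N when hooked), swivels sideways, and its free end can be lifted up to 0.5 rad and sinks back to level, where a stop carries it
- hook_eye (a point): centre of the hook eye, at mid-wire height (level 0.069 above the bench when lying). Inside opening 18 mm along the spring x 16 mm across
- pull_eye (a point): centre of the pull eye, 21.5 mm beyond hook_eye towards the free end. Inside opening 17 mm along the spring x 14 mm across; the far (front) wire is the one to pull
- anchor_post (a point): the anchor post's axis at the height where the hook eye belongs (0.069 over the bench). Steel post on the deck: neck 6 mm across up to 5 mm above this point, then a head 10 mm across, tapering to its top 12 mm above this point. Starts about 49 mm in front of hook_eye. Hooked, the eye lies level round the neck, its front wire against the post's front, hook_eye about 6 mm behind the post
- puller: spring puller, 0.14 kg, standing flat. Origin: underside, centre of the red and black handle, 86 x 34 x 32 mm (x, y, z). A 6 mm shaft rises from its front and runs along +x at height 0.042 to x = 0.100, ending in a claw: a 5 mm pin straight down to height 0.004, with a prong at its foot (heights 0.004 to 0.008) pointing back to the handle (tip at x = 0.093) to go under and catch a wire
- spatula: spatula, 0.12 kg, lying on its flat underside. Origin: underside, centre of the wooden handle, 86 x 34 x 32 mm (x, y, z). The flat steel blade, 21 mm wide, 2 mm thick, level with the underside, reaches from x = 0.073 to x = 0.135; a 13 mm wide, 4 mm thick neck joins it to the handle
- tool_tray: shallow tool tray with a black rubber floor, fixed, 116 x 420 mm (x, y) outside, floor 3 mm thick, grey rim 3 mm thick and 9 mm high; origin at the centre of its underside on the bench. Both tools start in it, one in each half, pointing to its +y; they go back in it
- rack: draining rack, fixed, 125 mm high, origin on the bench under its centre; -x is its open front. Three places at y = -0.064, 0, 0.064, each a pair of white ribs along x, 62 mm long, 20 mm high (tops at 0.125), 31 mm clear between. Cross bars under the ribs, tops at 0.105: a blade passes between the ribs under a tag. In front of it stands a green box with a board on it, 88 mm high
- tag0: degreased brass tag, a thin plate 56 x 50 x 3 mm (its x, y, z), 0.04 kg; origin at the centre of its underside; starts lying level on one pair of the draining rack's ribs, its x along the ribs, within a few mm of the rack place's middle. None if this tag is absent in this run
- tag1: degreased brass tag, a thin plate 56 x 50 x 3 mm (its x, y, z), 0.04 kg; origin at the centre of its underside; starts lying level on one pair of the draining rack's ribs, its x along the ribs, within a few mm of the rack place's middle. None if this tag is absent in this run
- tag2: degreased brass tag, a thin plate 56 x 50 x 3 mm (its x, y, z), 0.04 kg; origin at the centre of its underside; starts lying level on one pair of the draining rack's ribs, its x along the ribs, within a few mm of the rack place's middle. None if this tag is absent in this run
- place0 (a point): bed place 0 of the press (right): the point midway between the tops of its two white ribs (height 0.075), where the centre of a tag's underside belongs. Ribs run along the press's x, 62 mm long, 4 mm thick, 20 mm high above the bed casting, 31 mm clear between them
- place1 (a point): bed place 1 of the press (middle): the point midway between the tops of its two white ribs (height 0.075), where the centre of a tag's underside belongs. Ribs run along the press's x, 62 mm long, 4 mm thick, 20 mm high above the bed casting, 31 mm clear between them
- place2 (a point): bed place 2 of the press (left): the point midway between the tops of its two white ribs (height 0.075), where the centre of a tag's underside belongs. Ribs run along the press's x, 62 mm long, 4 mm thick, 20 mm high above the bed casting, 31 mm clear between them
- parts_tin: open green and yellow tin of bits, 73 mm across, 80 mm high; a bystander, leave it alone. Origin at the centre of its underside
- glue_bottle: white and yellow glue bottle with an orange nozzle, 50 mm across, 142 mm high; a bystander, leave it alone. Origin at the centre of its underside
- masking_tape: roll of masking tape lying flat, 96 mm across, 24 mm high; a bystander, leave it alone. Origin at the centre of its underside

How it is judged:
By the outcome, as a careful person would: the job done as asked, in the order asked, and still so for the second after the job is handed in, with the robot touching nothing.
Of tag0, tag1, tag2 only 2 to 3 are there at a start; the rules pass over those that are not, and their reading is None.
At some moment in a run one of puller, spatula may be knocked a few centimetres aside while the robot is not near it.
It also fails if it takes over 208 s, if anything falls off the work surface, if the arm or the gripper's body presses on something with over 40 N, if the wrist force passes 120 N, or if a joint passes its speed limit or range.

### The arm

A 6-joint arm with a two-finger parallel gripper is mounted at the origin on a cart in front of the work surface, level with it; the furniture and walls round the work are solid. World frame = base frame: x ahead of the robot, y to its left, z up, the work surface at z = 0. Lengths are in m, angles in rad, forces in N, time in s.
With the tool pointing down it reaches from about 0.3 to 0.875 m from the base axis. Payload 6.4 kg.
Tool frame: the origin (TCP) lies midway between the tips of the shut fingers; the grasp point (between the pads) lies 19 mm behind it; z points along the fingers, y is the line along which they close (so a half turn about z gives the same grasp; the last joint's range is limited). The gripper opens to 85 mm and grips with 20 to 120 N. Pads are 22 mm wide; open, the fingers measure 114 mm over their backs; the gripper's body (76 mm by 85 mm) begins 54 mm behind the grasp point. The pads swing forward as they close: fully open they stand 13 mm farther back than shut.
Start: joints at [-1.338, 0.181, 1.607, -0, 1.354, -0.206], TCP at [0.244, -0.521, 0.231] pointing down, gripper open.
Joint ranges: [-2.99, 2.99], [-0.89, 2.07], [0.3, 2.58], [-1.14, 4.28], [0, 2.63], [-3.12, 3.12]. Speed limits (rad/s): [2.57, 2.57, 3.01, 3.14, 3.14, 3.14].

### API

Orientations are given as a rotation vector (axis times angle).
In Python, from station import telemetry, optics, job gives the robot as it stands.
- The arm moves only by the tool step_arm, never from a script. Its argument "rows" is a list of rows, each a list of 7 numbers: the turn, a rotation vector about the tool's x, y, z in rad, then the shift along the tool's x, y, z in m, then the opening, from -1 (shut) to 1 (fully open). In form: [[rx, ry, rz, dx, dy, dz, grip], ...]. A call has 1 to 10 rows; each row is the pose to reach, as a shift and turn from the pose commanded when the call began, along the tool's axes at that moment; what a row does not reach only later rows make up. A row lasts 1/10 s, in which the tool goes at most 50 mm and 8.59 degrees, less where a joint would pass 70% of its speed; a pose out of reach is approached as far as the arm can. A call with a gripper value outside its range is refused whole. The fingers move at their own pace and stop on an object; the grip force is fixed at half the most. Time passes only in rows, so rows that repeat a pose let the fingers close. It gives the time, the measured TCP pose, the force, the opening and the grip force at its end, in the units of the state.
- telemetry.state(): the state, without advancing time (a new reading comes with each control period).
- optics.read_camera(name): name is "side" or "top" or "wrist"; returns the picture (400x640x3 uint8, blue, green, red); there is no depth.
- optics.get_calibration(name): a dict with "camera_matrix" (3x3 intrinsics, pixels), "k1" (the pictures are not rectified: a ray, as slopes to the right and down, at radius r is drawn at 1 + k1 r^2 times it, then the intrinsics apply), "camera_from_world" (4x4, takes a point from world to camera coordinates). Camera axes: x right, y down, z forward; pixel columns grow to the right and rows downward; lengths in m; the calibration is good to about 2 mm. A picture is of the moment at which its call begins: read the wrist's pose just before it. get_calibration takes no time and is no camera call; for the wrist camera it gives the pose at the moment of the call.
- job.job_done(): hands the job in; it is judged then, once.
The state is a dict: "time_s": time; "joint_pos": joint angles; "dq": joint speeds; "joint_torque": joint torques, N m; "position": TCP position; "eef_rot": TCP orientation; "contact_force": force on the tool from outside, world axes, zero at the start; "moment": the same for the moment, N m; "finger_gap": finger opening in m; "grasp_force": force on a finger pad.
Only numpy, scipy, OpenCV 4.12 (cv2) and the standard library are available. Lean on these libraries where they do the work, as an engineer would, in place of code of your own. Each camera call takes 0.05 s, during which the arm holds its last target. There are 200 camera calls.

## Working session

There is one attempt and no reset: what is moved stays moved. The work goes in short steps, Python scripts to look and compute and a tool call to move; the robot and the scene stay as the last step left them, time stands still between calls to the robot, and variables do not carry over. Pictures are saved under pics/ and viewed, at most 14 in all, crops included, and the job is handed in when it is done.

Besides the shell and the picture viewer there is one more tool, called after "Call:" as name(argument=value, ...), one argument or row to a line, values as JSON. step_arm: Moves the arm, as the interface text tells. Its arguments: {"type":"object","properties":{"rows":{"type":"array","items":{"type":"array","items":{"type":"number"}}}},"required":["rows"]}

```bash
ls; mkdir -p pics; cat > h.py <<'E'
import numpy as np, cv2
from scipy.spatial.transform import Rotation as R
from station import telemetry, optics, job
def snap(name,f=None):
    c=optics.get_calibration(name); im=optics.read_camera(name)
    if f: cv2.imwrite('pics/'+f,im)
    return im,c
def ray(c,u,v):
    K=np.array(c['camera_matrix']);k=c['k1'];T=np.array(c['camera_from_world'])
    d=np.array([(u-K[0,2])/K[0,0],(v-K[1,2])/K[1,1]]);p=d.copy()
    for _ in range(30): p=d/(1+k*(p@p))
    return -T[:3,:3].T@T[:3,3], T[:3,:3].T@np.array([p[0],p[1],1])
def onz(c,u,v,z):
    o,d=ray(c,u,v); return o+d*(z-o[2])/d[2]
def proj(c,P):
    K=np.array(c['camera_matrix']);T=np.array(c['camera_from_world'])
    q=T[:3,:3]@np.array(P,float)+T[:3,3];p=q[:2]/q[2];p=p*(1+c['k1']*(p@p))
    return np.array([K[0,0]*p[0]+K[0,2],K[1,1]*p[1]+K[1,2]])
def tri(c1,p1,c2,p2):
    o1,d1=ray(c1,*p1);o2,d2=ray(c2,*p2)
    s=np.linalg.lstsq(np.c_[d1,-d2],o2-o1,rcond=None)[0]
    a=o1+d1*s[0];b=o2+d2*s[1]; return (a+b)/2,np.linalg.norm(a-b)
def st():
    s=telemetry.state();print(round(s['time_s'],2),np.round(s['position'],4),np.round(s['eef_rot'],4),np.round(s['joint_pos'],3),np.round(s['contact_force'],1),round(s['finger_gap'],4),s['grasp_force']);return s
def go(P,yaw=None,rot=None):
    """print the tool-frame move to world TCP P; yaw = world angle of tool x with tool down"""
    s=telemetry.state();R0=R.from_rotvec(s['eef_rot'])
    R1=R0 if yaw is None and rot is None else (rot if rot is not None else R.from_matrix([[np.cos(yaw),np.sin(yaw),0],[np.sin(yaw),-np.cos(yaw),0],[0,0,-1]]))
    d=R0.inv().apply(np.array(P)-s['position']);w=(R0.inv()*R1).as_rotvec()
    print('move',np.round(w,4),np.round(d,4))
E
cat > a.py <<'E'
from h import *
s=st()
for n in ('top','side','wrist'):
    im,c=snap(n,n+'0.png'); T=np.array(c['camera_from_world']);print(n,np.round(-T[:3,:3].T@T[:3,3],3),np.round(T[:3,:3],2).tolist(),c['k1'],np.array(c['camera_matrix'])[0,0])
print(R.from_rotvec(s['eef_rot']).as_matrix().round(3))
E
python3 a.py
```

```text
pics
0.0 [ 0.2442 -0.52    0.2304] [-3.0646e+00 -6.8330e-01  1.0000e-04] [-1.338  0.182  1.608 -0.     1.354 -0.206] [-0.  -0.2 -0.3] 0.0854 0.0
top [0.346 0.048 1.394] [[-0.01, -1.0, -0.01], [-0.98, 0.01, -0.2], [0.2, 0.01, -0.98]] -0.14215536424089092 502.069661168967
side [ 1.287 -0.91   1.048] [[0.81, 0.58, -0.0], [0.37, -0.52, -0.77], [-0.45, 0.63, -0.64]] -0.026285414009286606 500.01296754875233
wrist [ 0.314 -0.488  0.373] [[0.43, -0.9, -0.0], [-0.86, -0.41, 0.3], [-0.27, -0.13, -0.96]] -0.01863218396046477 310.0158390964767
[[ 0.905  0.425 -0.   ]
 [ 0.425 -0.905  0.002]
 [ 0.    -0.002 -1.   ]]
```

View pics/top0.png

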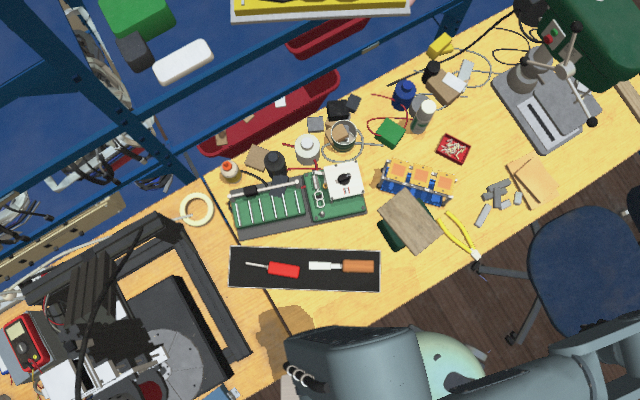

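View pics/side0.png

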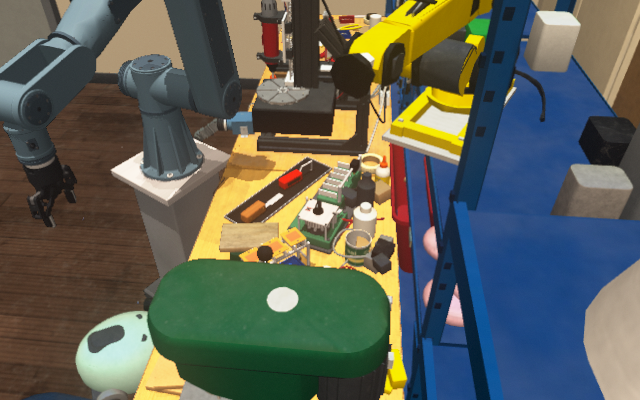

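The top view shows the tray (305,268), the press (300,200), the rack with three tags (420,178) and the board in front of it. I'll enlarge that region.

```bash
python3 - <<'E'
import cv2
im=cv2.imread('pics/top0.png')
cv2.imwrite('pics/c1.png',cv2.resize(im[150:300,222:470][:, :],None,fx=3.2,fy=3.2,interpolation=cv2.INTER_CUBIC))
E
```

```text
(no output)
```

View pics/c1.png

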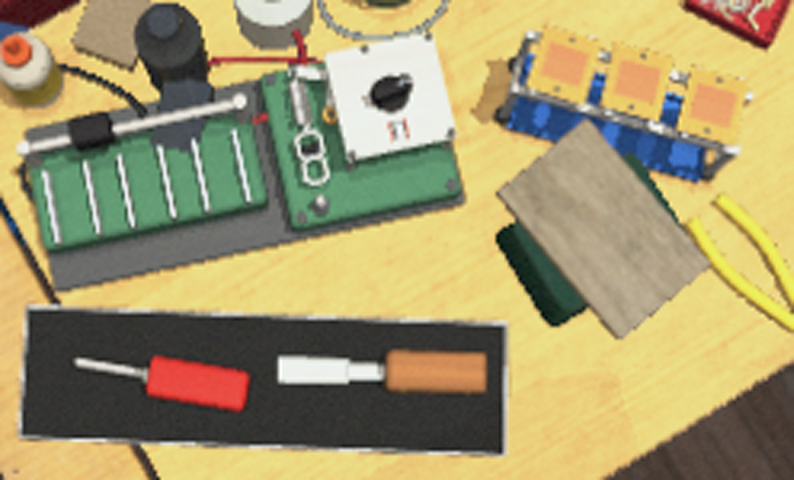

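```bash
cat > b.py <<'E'
from h import *
c=optics.get_calibration('top')
def w(u,v,z): return onz(c,(u+.5)/3.2+222-.5,(v+.5)/3.2+150-.5,z)
def pr(n,p): print(n,np.round(p,4))
for a,b in [((44,172),(55,243)),((83,163),(97,232)),((120,155),(134,225)),((159,147),(173,217)),((196,140),(208,208)),((235,131),(250,200))]:
    A,B=w(*a,.075),w(*b,.075);d=A-B;print('rib',np.round((A+B)/2,4),round(np.linalg.norm(d),4),'yaw',round(np.arctan2(d[1],d[0]),3))
for n,u,v,z in [('post',320,204,.08),('hook',310,141,.069),('pull',315,170,.069),('knob',390,92,.1),('cov',327,68,.08),('cov',433,38,.08),('cov',455,133,.08),('cov',352,164,.08)]: pr(n,w(u,v,z))
for n,q in [('t_a',[(533,28),(606,45),(591,99),(528,80)]),('t_b',[(611,45),(672,63),(665,114),(601,99)]),('t_c',[(690,68),(746,88),(738,138),(680,119)])]:
    P=np.array([w(*p,.128) for p in q]);pr(n,P.mean(0));e=P[3]-P[0]+P[2]-P[1];print(np.arctan2(-e[1],-e[0]))
for n,q in [('red',[(152,356),(248,373),(243,410),(146,394)]),('wood',[(386,350),(487,353),(486,391),(386,390)])]:
    P=np.array([w(*p,.035) for p in q]);pr(n,P.mean(0));e=P[0]-P[1]+P[3]-P[2];print('yaw',np.arctan2(e[1],e[0]))
pr('claw',w(78,362,.045));pr('bladetip',w(278,369,.004));
for p in [(28,308),(507,323),(504,454),(20,437)]: pr('tray',w(*p,.009))
for p in [(588,122),(708,265),(620,338),(500,190)]: pr('board',w(*p,.088))
E
python3 b.py
```

```text
rib [0.574  0.2686 0.075 ] 0.0613 yaw 0.172
rib [0.5821 0.2346 0.075 ] 0.0601 yaw 0.213
rib [0.5882 0.2036 0.075 ] 0.061 yaw 0.205
rib [0.5946 0.1709 0.075 ] 0.061 yaw 0.2
rib [0.6011 0.1407 0.075 ] 0.059 yaw 0.174
rib [0.6079 0.1068 0.075 ] 0.0603 yaw 0.207
post [0.5735 0.0423 0.08  ]
hook [0.6294 0.05   0.069 ]
pull [0.6044 0.0461 0.069 ]
knob [ 0.6635 -0.0168  0.1   ]
cov [0.6899 0.0349 0.08  ]
cov [ 0.7152 -0.0553  0.08  ]
cov [ 0.6325 -0.0715  0.08  ]
cov [0.607  0.0152 0.08  ]
t_a [ 0.6796 -0.1585  0.128 ]
-0.22543032158482132
t_b [ 0.6645 -0.2177  0.128 ]
-0.20998102671151328
t_c [ 0.6446 -0.2796  0.128 ]
-0.2357202522316657
red [0.4291 0.1474 0.035 ]
yaw 1.3945615489654066
wood [ 0.4373 -0.0543  0.035 ]
yaw 1.5373670112304079
claw [0.4469 0.2471 0.045 ]
bladetip [0.4427 0.0799 0.004 ]
tray [0.4968 0.2969 0.009 ]
tray [ 0.4795 -0.1184  0.009 ]
tray [ 0.3674 -0.1125  0.009 ]
tray [0.3855 0.3019 0.009 ]
board [ 0.6389 -0.1825  0.088 ]
board [ 0.5171 -0.2771  0.088 ]
board [ 0.4582 -0.2011  0.088 ]
board [ 0.5821 -0.1067  0.088 ]
```

```bash
python3 - <<'E'
from h import *
go([.64,.03,.23],.2)
E
```

```text
move [-1.300e-03 -1.000e-04  2.389e-01] [ 0.592  -0.3298  0.0012]
```

Call:
step_arm(
  rows=[
    [0,0,0.24,0.59,-0.33,0,1],
    [0,0,0.24,0.59,-0.33,0,1],
    [0,0,0.24,0.59,-0.33,0,1],
    [0,0,0.24,0.59,-0.33,0,1],
    [0,0,0.24,0.59,-0.33,0,1],
    [0,0,0.24,0.59,-0.33,0,1],
    [0,0,0.24,0.59,-0.33,0,1],
    [0,0,0.24,0.59,-0.33,0,1],
    [0,0,0.24,0.59,-0.33,0,1],
    [0,0,0.24,0.59,-0.33,0,1],
  ],
)

```text
time_s: 1.15
position: [0.5363, -0.1123, 0.2312]
eef_rot: [3.126, 0.312, -0.0]
contact_force: [0.3, -0.1, -0.1]
finger_gap: 0.0854
grasp_force: 0.0
```

```bash
python3 - <<'E'
from h import *
st();go([.64,.03,.23],.2)
E
```

```text
1.15 [ 0.5363 -0.1123  0.2312] [ 3.126e+00  3.119e-01 -1.000e-04] [-0.423  0.121  1.675 -0.     1.345  0.949] [ 0.3 -0.1 -0.1] 0.0854 0.0
move [ 0.0001  0.0001 -0.0011] [ 0.1297 -0.119   0.0012]
```

Call:
step_arm(
  rows=[
    [0,0,0,0.13,-0.119,0,1],
    [0,0,0,0.13,-0.119,0,1],
    [0,0,0,0.13,-0.119,0,1],
    [0,0,0,0.13,-0.119,0,1],
    [0,0,0,0.13,-0.119,0,1],
    [0,0,0,0.13,-0.119,0,1],
  ],
)

```text
time_s: 1.75
position: [0.6391, 0.0283, 0.2305]
eef_rot: [3.126, 0.314, -0.002]
contact_force: [0.0, 0.5, 0.3]
finger_gap: 0.0857
grasp_force: 0.0
```

```bash
python3 - <<'E'
from h import *
st();im,c=snap('wrist','w1.png');import pickle;pickle.dump(c,open('w1.pkl','wb'))
E
```

```text
1.75 [0.6391 0.0283 0.2305] [ 3.1258e+00  3.1380e-01 -2.5000e-03] [-0.141  0.324  1.433 -0.     1.386  1.23 ] [0.  0.5 0.3] 0.0857 0.0
```

View pics/w1.png

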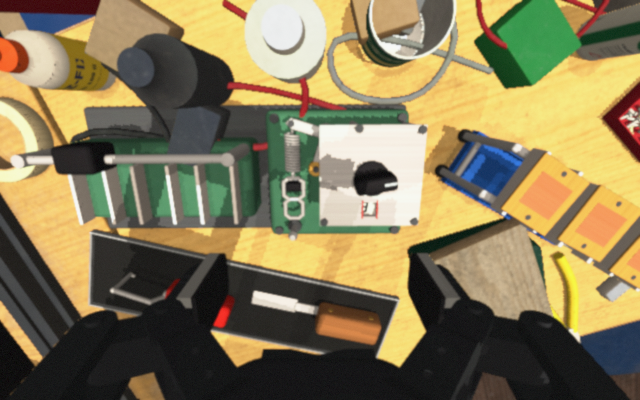

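The wrist view shows the knob (375,178), window (370,208), hook eye (293,187), pull eye (293,208) and post (293,235). Next I'll zoom into this area.

```bash
python3 - <<'E'
import cv2
im=cv2.imread('pics/w1.png')
cv2.imwrite('pics/c2.png',cv2.resize(im[110:245,270:430],None,fx=4.4,fy=4.4,interpolation=cv2.INTER_CUBIC))
E
```

```text
(no output)
```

View pics/c2.png

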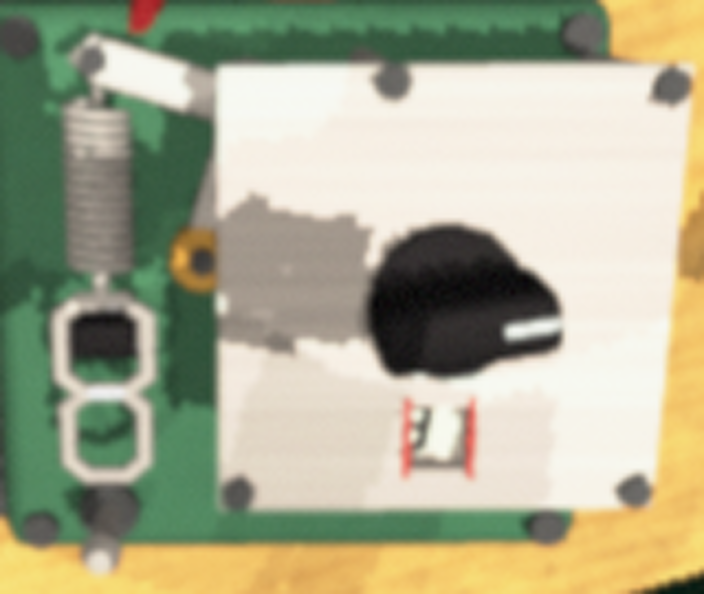

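```bash
python3 - <<'E'
from h import *
import pickle
c=pickle.load(open('w1.pkl','rb'));t=optics.get_calibration('top')
def q(u,v): return ((u+.5)/4.4+270-.5,(v+.5)/4.4+110-.5)
def k(u,v): return ((u+.5)/3.2+222-.5,(v+.5)/3.2+150-.5)
print('cover corners tri')
for a,b in [((217,65),(327,68)),((690,65),(433,38)),((655,510),(455,133)),((218,508),(352,164))]:
    p=tri(c,q(*a),t,k(*b));print(np.round(p[0],4),round(p[1],4), np.round(onz(c,*q(*a),.082),4))
p=tri(c,q(99,557),t,k(320,202));print('post',p)
print('post top z.081',onz(c,*q(99,557),.081))
print('hook',onz(c,*q(104,345),.069),'pull',onz(c,*q(106,434),.069))
w=onz(c,*q(440,437),.08);print('win',w)
yaw=.2;go([w[0]-.017*np.cos(yaw),w[1]-.017*np.sin(yaw),.145],yaw)
E
```

```text
cover corners tri
[0.6936 0.0364 0.0657] 0.0033 [0.6947 0.0384 0.082 ]
[ 0.7138 -0.0555  0.0879] 0.0023 [ 0.7146 -0.0585  0.082 ]
[ 0.6261 -0.0689  0.1096] 0.0001 [ 0.6168 -0.0807  0.082 ]
[0.6034 0.0175 0.0969] 0.0039 [0.5973 0.0182 0.082 ]
post (array([0.57617147, 0.04251686, 0.07434648]), np.float64(0.0006058518512922937))
post top z.081 [0.57924672 0.04283604 0.081     ]
hook [0.6265918  0.05104961 0.069     ] pull [0.60521857 0.0467367  0.069     ]
win [ 0.62363213 -0.02809251  0.08      ]
move [ 0.      0.0015 -0.0012] [-0.0428  0.0515  0.0857]
```

Call:
step_arm(
  rows=[
    [0,0,0,-0.04,0.05,0.035,1],
    [0,0,0,-0.04,0.05,0.07,1],
    [0,0,0,-0.04,0.05,0.07,1],
    [0,0,0,-0.04,0.05,0.07,1],
  ],
)

```text
time_s: 2.2
position: [0.6091, -0.0301, 0.161]
eef_rot: [-3.126, -0.307, 0.003]
contact_force: [1.3, 1.0, -0.2]
finger_gap: 0.0855
grasp_force: 0.0
```

```bash
python3 - <<'E'
from h import *
st();im,c=snap('wrist','w2.png');import pickle;pickle.dump(c,open('w2.pkl','wb'))
u,v=proj(c,[.62,-.028,.1]).astype(int);print(u,v)
u0,v0=200,80
cv2.imwrite('pics/c3.png',cv2.resize(im[v0:v0+180,u0:u0+240],None,fx=3.3,fy=3.3,interpolation=cv2.INTER_CUBIC))
E
```

```text
2.2 [ 0.6091 -0.0301  0.161 ] [-3.1256e+00 -3.0700e-01  2.9000e-03] [-0.244  0.326  1.576  0.     1.241  1.131] [ 1.3  1.  -0.2] 0.0855 0.0
317 200
```

View pics/c3.png

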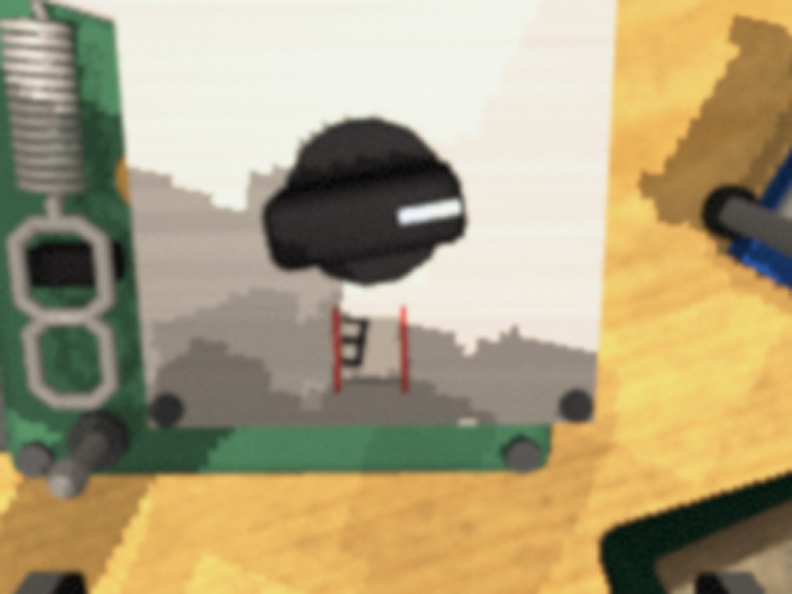

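```bash
python3 - <<'E'
from h import *
im=cv2.imread('pics/w2.png')
print(im[173:200,299:325,1])
E
```

```text
[[140 121  96 120 183 219 225 229 232 232 232 232 233 232 232 232 233 233
  233 233 233 226 184 161 208 230]
 [138 110  73  95 150 183 198 219 228 229 228 229 230 230 232 231 232 232
  232 231 231 223 170 140 203 231]
 [136 105  68  78 115 133 152 184 204 207 206 202 206 216 220 220 221 219
  221 221 220 210 160 135 201 230]
 [134 104  64  64  86  94 102 126 140 142 141 138 154 177 190 191 192 191
  193 193 191 181 140 126 194 227]
 [133 105  68  66  89  94  91  92  96  87  75  76 107 149 168 173 174 174
  173 173 172 159 120 112 177 215]
 [132 106  71  72 112 132 136 135 128 107  70  54 101 145 164 169 169 169
  167 168 166 148 105  88 139 174]
 [133 107  72  78 123 151 160 162 154 127  81  67 111 150 166 168 168 167
  169 168 165 141  98  73 107 139]
 [129 102  74  81 122 146 156 161 153 119  73  71 127 158 167 169 169 168
  168 167 162 140  94  71 104 131]
 [130 110  79  77 100 114 122 130 124  95  57  77 133 161 168 169 169 168
  168 168 162 136  94  70 105 131]
 [133 114  81  70  70  68  73  78  77  60  42  76 136 163 167 168 168 168
  169 166 157 137  96  70 101 128]
 [135 117 
[... 1143 characters left out ...]
47 154 156
  143 132 129 123  96  65  85 121]
 [139 119  79  64 101 124 131 120 111 110 116 115 117 115 115 116 126 127
  121 112 110 105  84  63  81 114]
 [137 118  79  61  85 102 101  97  96  93  94  94  92  95  96  95 100 101
   97  97  96  93  74  58  79 105]
 [131 112  77  59  85  97 100  99 100  99  97  99  97  99  97  98  99  98
   98 100 101  95  76  58  74  98]
 [123 106  76  60  85 103 105 108 105 106 106 108 106 106 107 107 107 107
  106 106 106 101  81  61  74  97]
 [117 105  81  69  90 105 108 108 109 107 108 108 109 108 108 108 109 109
  109 110 106 105  86  71  80  99]
 [113 106  95  92 102 106 109 107 108 109 108 107 109 107 108 108 110 108
  109 108 109 107  97  91  96 104]]
```

```bash
python3 - <<'E'
from h import *
import pickle
c=pickle.load(open('w1.pkl','rb'));d=pickle.load(open('w2.pkl','rb'))
def q(u,v): return ((u+.5)/4.4+270-.5,(v+.5)/4.4+110-.5)
def k(u,v): return ((u+.5)/3.3+200-.5,(v+.5)/3.3+80-.5)
for n,a,b in [('mark',(533,328),(430,212)),('boltL',(238,493),(166,408)),('boltR',(634,490),(577,405)),('post',(99,557),(67,481)),('hook',(104,345),(60,268)),('pull',(106,434),(70,360))]:
    p=tri(c,q(*a),d,k(*b));print(n,np.round(p[0],4),round(p[1],4))
print('w2 hook/pull .069',onz(d,*k(60,268),.069),onz(d,*k(70,360),.069),'post .081',onz(d,*k(67,481),.081))
for z in (.09,.1,.11):
    L=onz(d,*k(166,408),z);Rr=onz(d,*k(577,405),z);print(z,L,Rr,np.linalg.norm(L-Rr),np.arctan2(*(Rr-L)[:2]))
for z in (.12,.13,.14): print('knobtop',onz(d,*k(365,222),z),'mark',onz(d,*k(430,212),z))
a=onz(d,*k(290,268),.13);b=onz(d,*k(463,238),.13);print('bar dir',np.arctan2(*(b-a)[1::-1]))
a=onz(d,*k(398,217),.13);b=onz(d,*k(462,207),.13);print('mark dir',np.arctan2(*(b-a)[1::-1]))
E
```

```text
mark [ 0.6641 -0.0261  0.1346] 0.0001
boltL [0.611  0.0168 0.1056] 0.0001
boltR [ 0.6273 -0.0661  0.1029] 0.0
post [0.5765 0.0428 0.075 ] 0.0001
hook [0.6271 0.051  0.0705] 0.0001
pull [0.6052 0.0467 0.0693] 0.0002
w2 hook/pull .069 [0.62671564 0.05143583 0.069     ] [0.60500946 0.04682492 0.069     ] post .081 [0.57942405 0.04128285 0.081     ]
0.09 [0.60529528 0.01930901 0.09      ] [ 0.62368667 -0.06930534  0.09      ] 0.09050274232872287 2.9369537637674616
0.1 [0.60899892 0.01768791 0.1       ] [ 0.62653001 -0.06678132  0.1       ] 0.08626928580619404 2.9369537637674616
0.11 [0.61270255 0.0160668  0.11      ] [ 0.62937334 -0.0642573   0.11      ] 0.08203582928366523 2.936953763767462
knobtop [ 0.65824543 -0.01591311  0.12      ] mark [ 0.66226539 -0.02696105  0.12      ]
knobtop [ 0.65967246 -0.01588229  0.13      ] mark [ 0.66347369 -0.02632909  0.13      ]
knobtop [ 0.6610995  -0.01585148  0.14      ] mark [ 0.66468198 -0.02569713  0.14      ]
bar dir -1.2013937733123665
mark dir -1.2192813477065365
```

```bash
python3 - <<'E'
from h import *
go([.660,-.016,.161],1.93)
E
```

```text
move [ 1.600e-03 -8.000e-04 -1.733e+00] [ 0.051  -0.0038  0.0018]
```

Call:
step_arm(
  rows=[
    [0,0,-1.5,0.051,-0.004,0,0.2],
    [0,0,-1.5,0.051,-0.004,0,0.2],
    [0,0,-1.5,0.051,-0.004,0,0.2],
    [0,0,-1.5,0.051,-0.004,0,0.2],
    [0,0,-1.5,0.051,-0.004,0,0.2],
    [0,0,-1.5,0.051,-0.004,0,0.2],
    [0,0,-1.5,0.051,-0.004,0,0.2],
    [0,0,-1.5,0.051,-0.004,0,0.2],
    [0,0,-1.5,0.051,-0.004,0,0.2],
    [0,0,-1.5,0.051,-0.004,0,0.2],
  ],
)

```text
time_s: 3.25
position: [0.6613, -0.0143, 0.1645]
eef_rot: [2.064, 2.363, 0.004]
contact_force: [0.6, 0.1, 0.7]
finger_gap: 0.0514
grasp_force: 0.0
```

```bash
python3 - <<'E'
from h import *
st();go([.660,-.016,.111],1.93)
E
```

```text
3.25 [ 0.6613 -0.0143  0.1645] [2.0638 2.3632 0.0041] [-0.201  0.425  1.436  0.     1.276 -0.336] [0.6 0.1 0.7] 0.0514 0.0
move [ 0.0045  0.0019 -0.2241] [-0.0014 -0.0018  0.0535]
```

Call:
step_arm(
  rows=[
    [0,0,-0.22,-0.001,-0.002,0.0,0.2],
    [0,0,-0.22,-0.001,-0.002,0.01,0.2],
    [0,0,-0.22,-0.001,-0.002,0.03,0.2],
    [0,0,-0.22,-0.001,-0.002,0.052,0.2],
    [0,0,-0.22,-0.001,-0.002,0.052,0.2],
    [0,0,-0.22,-0.001,-0.002,0.052,-0.8],
    [0,0,-0.22,-0.001,-0.002,0.052,-0.8],
    [0,0,-0.22,-0.001,-0.002,0.052,-0.8],
    [0,0,-0.22,-0.001,-0.002,0.052,-0.8],
    [0,0,-0.22,-0.001,-0.002,0.052,-0.8],
  ],
)

```text
time_s: 4.25
position: [0.6596, -0.0161, 0.1119]
eef_rot: [1.801, 2.569, 0.004]
contact_force: [2.6, 2.1, 5.9]
finger_gap: 0.0117
grasp_force: 62.2
```

```bash
python3 - <<'E'
from h import *
st()
E
```

```text
4.25 [ 0.6596 -0.0161  0.1119] [1.8007 2.5689 0.0041] [-2.040e-01  4.800e-01  1.474e+00  1.000e-03  1.183e+00 -5.530e-01] [2.6 2.1 5.9] 0.0117 62.23724842071533
```

Call:
step_arm(
  rows=[
    [0,0,0.12,0,0,-0.001,-0.8],
    [0,0,0.24,0,0,-0.001,-0.8],
    [0,0,0.36,0,0,-0.001,-0.8],
    [0,0,0.457,0,0,-0.001,-0.8],
    [0,0,0.457,0,0,-0.001,-0.8],
    [0,0,0.457,0,0,-0.001,-0.8],
  ],
)

```text
time_s: 4.85
position: [0.6594, -0.0161, 0.1119]
eef_rot: [2.337, 2.095, 0.005]
contact_force: [4.8, 0.3, 1.3]
finger_gap: 0.0118
grasp_force: 61.7
```

```bash
python3 - <<'E'
from h import *
s=st();print(np.arctan2(*R.from_rotvec(s['eef_rot']).as_matrix()[1::-1,0]))
im,c=snap('wrist','w3.png')
u,v=proj(c,[.62,-.024,.1]);print(u,v)
u0,v0=int(max(0,u-60)),int(max(0,v-60));print(u0,v0)
cv2.imwrite('pics/c4.png',cv2.resize(im[v0:v0+120,u0:u0+120],None,fx=5,fy=5,interpolation=cv2.INTER_CUBIC))
E
```

```text
4.85 [ 0.6594 -0.0161  0.1119] [2.3371 2.0947 0.005 ] [-2.040e-01  4.790e-01  1.474e+00  1.000e-03  1.184e+00 -9.500e-02] [4.8 0.3 1.3] 0.0118 61.686328053474426
1.4615332745786342
248.05776421127518 265.8290710757389
188 205
```

View pics/c4.png

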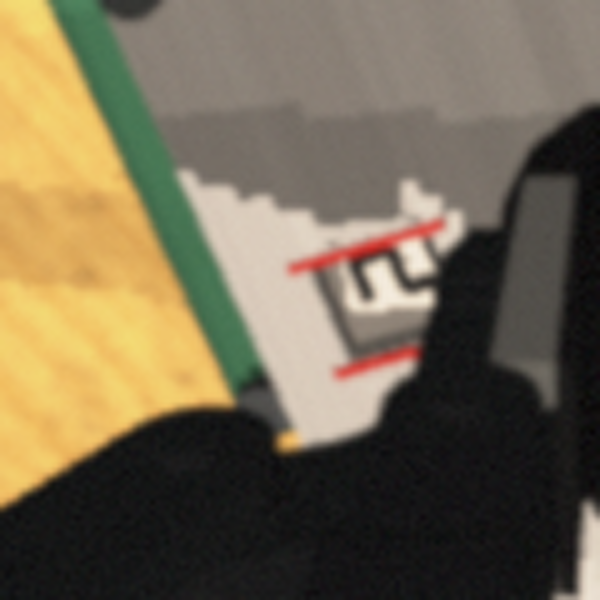

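Call:
step_arm(
  rows=[
    [0,0,-0.14,0,0,0,-0.8],
    [0,0,-0.28,0,0,0,-0.8],
    [0,0,-0.42,0,0,0,-0.8],
    [0,0,-0.56,0,0,0,-0.8],
    [0,0,-0.7,0,0,0,-0.8],
    [0,0,-0.84,0,0,0,-0.8],
    [0,0,-0.98,0,0,0,-0.8],
    [0,0,-1.12,0,0,0,-0.8],
    [0,0,-1.26,0,0,0,-0.8],
    [0,0,-1.4,0,0,0,-0.8],
  ],
)

```text
time_s: 5.9
position: [0.6598, -0.0158, 0.1119]
eef_rot: [0.429, 3.107, 0.002]
contact_force: [7.7, 2.3, 0.2]
finger_gap: 0.0115
grasp_force: 61.5
```

Call:
step_arm(
  rows=[
    [0,0,-0.14,0,0,0,-0.8],
    [0,0,-0.171,0,0,0,-0.8],
    [0,0,-0.171,0,0,0,-0.8],
    [0,0,-0.171,0,0,0,0.2],
    [0,0,-0.171,0,0,0,0.2],
    [0,0,-0.171,0,0,0,0.2],
    [0,0,-0.171,0,0,0,0.2],
  ],
)

```text
time_s: 6.6
position: [0.6572, -0.0162, 0.1102]
eef_rot: [-0.171, -3.136, 0.0]
contact_force: [-0.0, -1.2, 0.1]
finger_gap: 0.0514
grasp_force: 0.0
```

```bash
python3 - <<'E'
from h import *
s=st();print(np.arctan2(*R.from_rotvec(s['eef_rot']).as_matrix()[1::-1,0]))
E
```

```text
6.6 [ 0.6572 -0.0162  0.1102] [-1.7090e-01 -3.1363e+00  1.0000e-04] [-0.205  0.481  1.476 -0.     1.185 -1.667] [-0.  -1.2  0.1] 0.0514 0.0
3.0327025967015144
```

Call:
step_arm(
  rows=[
    [0,0,0.15,-0.002,0,-0.001,0.2],
    [0,0,0.3,-0.002,0,-0.001,0.2],
    [0,0,0.45,-0.002,0,-0.001,0.2],
    [0,0,0.6,-0.002,0,-0.001,0.2],
    [0,0,0.75,-0.002,0,-0.001,0.2],
    [0,0,0.9,-0.002,0,-0.001,0.2],
    [0,0,1.05,-0.002,0,-0.001,0.2],
    [0,0,1.2,-0.002,0,-0.001,0.2],
    [0,0,1.35,-0.002,0,-0.001,0.2],
    [0,0,1.5,-0.002,0,-0.001,0.2],
  ],
)

```text
time_s: 7.6
position: [0.6593, -0.0164, 0.1112]
eef_rot: [-2.27, -2.171, 0.001]
contact_force: [-1.1, 0.7, 0.5]
finger_gap: 0.0513
grasp_force: 0.0
```

Call:
step_arm(
  rows=[
    [0,0,0.15,0,0,0,0.2],
    [0,0,0.3,0,0,0,0.2],
    [0,0,0.45,0,0,0,0.2],
    [0,0,0.6,0,0,0,0.2],
    [0,0,0.75,0,0,0,0.2],
    [0,0,0.9,0,0,0,0.2],
    [0,0,1.05,0,0,0,0.2],
    [0,0,1.2,0,0,0,0.2],
    [0,0,1.35,0,0,0,0.2],
    [0,0,1.5,0,0,0,0.2],
  ],
)

```text
time_s: 8.6
position: [0.6593, -0.0164, 0.1112]
eef_rot: [-3.141, -0.042, 0.001]
contact_force: [0.7, -0.5, -0.6]
finger_gap: 0.051
grasp_force: 0.0
```

Call:
step_arm(
  rows=[
    [0,0,0.142,0,0,0,0.2],
    [0,0,0.142,0,0,0,-0.8],
    [0,0,0.142,0,0,0,-0.8],
    [0,0,0.142,0,0,0,-0.8],
    [0,0,0.142,0,0,0,-0.8],
    [0,0,0.142,0,0,0,-0.8],
  ],
)

```text
time_s: 9.2
position: [0.6595, -0.0158, 0.1115]
eef_rot: [-3.136, 0.169, -0.0]
contact_force: [-0.4, 3.4, 1.3]
finger_gap: 0.0117
grasp_force: 60.4
```

Call:
step_arm(
  rows=[
    [0,0,-0.15,0,0,0,-0.8],
    [0,0,-0.3,0,0,0,-0.8],
    [0,0,-0.45,0,0,0,-0.8],
    [0,0,-0.6,0,0,0,-0.8],
    [0,0,-0.75,0,0,0,-0.8],
    [0,0,-0.9,0,0,0,-0.8],
    [0,0,-1.05,0,0,0,-0.8],
    [0,0,-1.2,0,0,0,-0.8],
    [0,0,-1.35,0,0,0,-0.8],
    [0,0,-1.5,0,0,0,-0.8],
  ],
)

```text
time_s: 10.2
position: [0.6595, -0.0157, 0.1115]
eef_rot: [-2.405, -2.021, -0.001]
contact_force: [-0.7, 4.3, 1.9]
finger_gap: 0.0115
grasp_force: 60.4
```

```bash
python3 - <<'E'
from h import *
s=st();print(np.arctan2(*R.from_rotvec(s['eef_rot']).as_matrix()[1::-1,0]))
E
```

```text
10.2 [ 0.6595 -0.0157  0.1115] [-2.4045e+00 -2.0210e+00 -9.0000e-04] [-2.040e-01  4.830e-01  1.470e+00  1.000e-03  1.189e+00 -3.100e-02] [-0.7  4.3  1.9] 0.0115 60.39113938808441
1.3978969833706716
```

Call:
step_arm(
  rows=[
    [0,0,-0.064,0,0,0,-0.8],
    [0,0,-0.064,0,0,0,-0.8],
    [0,0,-0.064,0,0,0,0.2],
    [0,0,-0.064,0,0,0,0.2],
    [0,0,-0.064,0,0,0,0.2],
    [0,0,-0.064,0,0,-0.03,0.2],
    [0,0,-0.064,0,0,-0.09,1],
    [0,0,-0.064,0,0,-0.09,1],
  ],
)

```text
time_s: 11.0
position: [0.6628, -0.0173, 0.2081]
eef_rot: [2.341, 2.083, 0.009]
contact_force: [0.1, -0.6, 0.4]
finger_gap: 0.0782
grasp_force: 0.0
```

```bash
python3 - <<'E'
from h import *
s=st();go([.425,.13,.16],1.39)
E
```

```text
11.0 [ 0.6628 -0.0173  0.2081] [2.341  2.0826 0.009 ] [-0.205  0.385  1.399 -0.     1.347 -0.088] [ 0.1 -0.6  0.4] 0.0782 0.0
move [0.01   0.0009 0.0641] [ 0.1187 -0.2538  0.0454]
```

Call:
step_arm(
  rows=[
    [0,0,0.064,0.119,-0.254,0,1],
    [0,0,0.064,0.119,-0.254,0,1],
    [0,0,0.064,0.119,-0.254,0,1],
    [0,0,0.064,0.119,-0.254,0.03,1],
    [0,0,0.064,0.119,-0.254,0.045,1],
    [0,0,0.064,0.119,-0.254,0.045,1],
    [0,0,0.064,0.119,-0.254,0.045,1],
    [0,0,0.064,0.119,-0.254,0.045,1],
    [0,0,0.064,0.119,-0.254,0.045,1],
  ],
)

```text
time_s: 11.9
position: [0.4226, 0.1308, 0.1573]
eef_rot: [2.411, 2.011, 0.003]
contact_force: [0.1, 0.9, 0.1]
finger_gap: 0.0853
grasp_force: 0.0
```

```bash
cat > tools.py <<'E'
from h import *
import sys
s=st();im,c=snap('wrist',sys.argv[1])
# press check of window
hsv=cv2.cvtColor(im,cv2.COLOR_BGR2HSV)
m=((hsv[...,0]<6)|(hsv[...,0]>174))&(hsv[...,1]>150)&(hsv[...,2]>90)
w=(hsv[...,0]>6)&(hsv[...,0]<16)&(hsv[...,1]>120)&(hsv[...,2]>70)
for n,k in (('red',m),('wood',w)):
    cs,_=cv2.findContours(k.astype(np.uint8)*255,cv2.RETR_EXTERNAL,cv2.CHAIN_APPROX_SIMPLE)
    for q in sorted(cs,key=cv2.contourArea)[-2:]:
        if cv2.contourArea(q)<200: continue
        b=cv2.boxPoints(cv2.minAreaRect(q));P=np.array([onz(c,*p,.035) for p in b])
        e=[P[1]-P[0],P[2]-P[1]];L=[np.linalg.norm(x) for x in e];l=e[int(L[1]>L[0])]
        print(n,cv2.contourArea(q),b.round().tolist(),'ctr',P.mean(0).round(4),'LW',np.round(L,4),'yaw',round(np.arctan2(l[1],l[0]),3))
E
python3 tools.py w4.png
```

```text
11.9 [0.4226 0.1308 0.1573] [2.4114 2.0108 0.0028] [ 0.031 -0.04   2.002 -0.     1.177  0.212] [0.1 0.9 0.1] 0.0853 0.0
red 249.0 [[623.0, 173.0], [628.0, 138.0], [637.0, 139.0], [631.0, 174.0]] ctr [0.6994 0.1125 0.035 ] LW [0.0312 0.0082] yaw 1.513
red 3512.0 [[301.0, 119.0], [340.0, 119.0], [340.0, 215.0], [301.0, 215.0]] ctr [0.4297 0.1495 0.035 ] LW [0.0324 0.085 ] yaw -1.73
wood 1411.0 [[339.0, 306.0], [372.0, 302.0], [379.0, 358.0], [346.0, 362.0]] ctr [ 0.4387 -0.0282  0.035 ] LW [0.033  0.0719] yaw -1.591
```

View pics/w4.png

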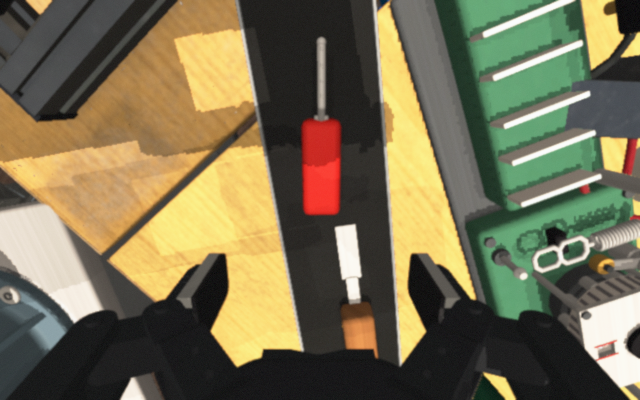

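```bash
python3 - <<'E'
from h import *
go([.4297,.1485,.005],1.40)
E
```

```text
move [ 0.0023 -0.0002 -0.0102] [0.0188 0.0033 0.1522]
```

Call:
step_arm(
  rows=[
    [0,0,-0.01,0.019,0.003,0.0,0.2],
    [0,0,-0.01,0.019,0.003,0.04,0.2],
    [0,0,-0.01,0.019,0.003,0.08,0.2],
    [0,0,-0.01,0.019,0.003,0.11,0.2],
    [0,0,-0.01,0.019,0.003,0.135,0.2],
    [0,0,-0.01,0.019,0.003,0.152,0.2],
    [0,0,-0.01,0.019,0.003,0.152,0.2],
    [0,0,-0.01,0.019,0.003,0.152,-0.6],
    [0,0,-0.01,0.019,0.003,0.152,-0.6],
    [0,0,-0.01,0.019,0.003,0.152,-0.6],
  ],
)

```text
time_s: 12.95
position: [0.4285, 0.1494, 0.0054]
eef_rot: [2.401, 2.024, 0.003]
contact_force: [-0.2, 0.1, -1.4]
finger_gap: 0.033
grasp_force: 59.6
```

Call:
step_arm(
  rows=[
    [0,0,0,0,0,0,-0.6],
    [0,0,0,0,0,0,-0.6],
  ],
)

```text
time_s: 13.15
position: [0.4282, 0.1494, 0.0051]
eef_rot: [2.401, 2.024, 0.002]
contact_force: [0.0, -0.6, 4.9]
finger_gap: 0.033
grasp_force: 60.3
```

```bash
python3 - <<'E'
from h import *
s=st();print(np.arctan2(*R.from_rotvec(s['eef_rot']).as_matrix()[1::-1,0]))
E
```

```text
13.15 [0.4282 0.1494 0.0051] [2.4010e+00 2.0243e+00 2.2000e-03] [ 0.073  0.271  2.045 -0.     0.824  0.243] [ 0.  -0.6  4.9] 0.033 60.25822877883911
1.4009389126161387
```

Call:
step_arm(
  rows=[
    [0,0,0,0,0,-0.03,-0.6],
    [0,0,0,0,0,-0.07,-0.6],
    [0,0,0,0,0,-0.11,-0.6],
    [0,0,0,0,0,-0.13,-0.6],
    [0,0,0,0,0,-0.13,-0.6],
  ],
)

```text
time_s: 13.65
position: [0.4298, 0.1497, 0.1376]
eef_rot: [2.399, 2.022, 0.009]
contact_force: [-0.0, 0.4, -2.2]
finger_gap: 0.0331
grasp_force: 60.3
```

```bash
python3 - <<'E'
from h import *
s=st();print(np.arctan2(*R.from_rotvec(s['eef_rot']).as_matrix()[1::-1,0]))
go([.5,.025,.14],.205)
E
```

```text
13.65 [0.4298 0.1497 0.1376] [2.3985 2.0224 0.0092] [0.073 0.016 1.991 0.    1.127 0.243] [-0.   0.4 -2.2] 0.0331 60.34998536109924
1.4010648122286151
move [ 0.0051 -0.0057  1.1961] [-0.1111  0.0903 -0.0019]
```

Call:
step_arm(
  rows=[
    [0,0,0.15,-0.02,0.01,0,-0.6],
    [0,0,0.3,-0.04,0.03,0,-0.6],
    [0,0,0.45,-0.06,0.05,0,-0.6],
    [0,0,0.6,-0.08,0.07,0,-0.6],
    [0,0,0.75,-0.1,0.08,0,-0.6],
    [0,0,0.9,-0.111,0.09,0,-0.6],
    [0,0,1.05,-0.111,0.09,0,-0.6],
    [0.005,-0.006,1.196,-0.111,0.09,0,-0.6],
    [0.005,-0.006,1.196,-0.111,0.09,0,-0.6],
    [0.005,-0.006,1.196,-0.111,0.09,0,-0.6],
  ],
)

```text
time_s: 14.65
position: [0.4964, 0.025, 0.133]
eef_rot: [-3.124, -0.327, 0.015]
contact_force: [0.7, -0.0, -2.2]
finger_gap: 0.0334
grasp_force: 60.2
```

```bash
python3 - <<'E'
from h import *
s=st();print(np.arctan2(*R.from_rotvec(s['eef_rot']).as_matrix()[1::-1,0]))
im,c=snap('wrist','w5.png');import pickle;pickle.dump(c,open('w5.pkl','wb'))
p=np.array(s['position']);Rm=R.from_rotvec(s['eef_rot'])
for z,n in ((-.042+.0021,'top'),(-.006+.0021,'prong')): print(n,proj(c,p+Rm.apply([.1,0,z])))
cv2.imwrite('pics/c5.png',cv2.resize(im[40:240,200:440],None,fx=3,fy=3,interpolation=cv2.INTER_CUBIC))
E
```

```text
14.65 [0.4964 0.025  0.133 ] [-3.1238 -0.3274  0.0147] [-0.188  0.129  1.88  -0.002  1.141  1.175] [ 0.7 -0.  -2.2] 0.0334 60.18699645996094
0.20884508925764916
top [317.52598461  19.47236493]
prong [317.55615878  41.86893197]
```

View pics/c5.png

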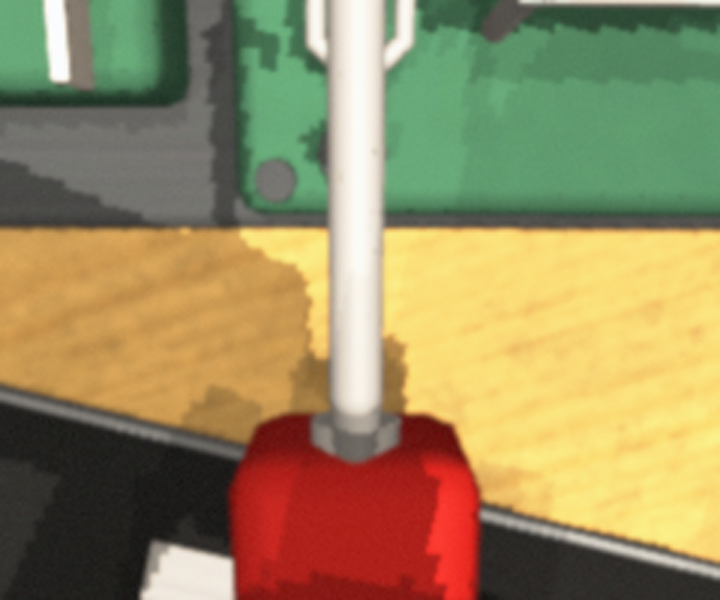

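```bash
python3 - <<'E'
from h import *
import pickle
c=pickle.load(open('w5.pkl','rb'));im=cv2.imread('pics/w5.png')
for v in range(0,52,2): print(v,im[v,300:340:2].astype(int).sum(1)//3)
s=telemetry.state();p=np.array(s['position']);Rm=R.from_rotvec(s['eef_rot'])
print('end upper', proj(c,p+Rm.apply([.1025,0,-.045+.0021])),proj(c,p+Rm.apply([.043,.017,-.032+.0021])),proj(c,p+Rm.apply([.043,-.017,-.032+.0021])))
print('pull',proj(c,[.6052,.0467,.069]))
E
```

```text
0 [191 244 238 151  63  59  60  63  64  65  65  64  63  47  45  43  76 163
 238 243]
2 [190 244 239 148  47  48  47  48  48  50  49  50  48  48  45  34  41 166
 239 242]
4 [187 244 239 149  51  51  57  76 114 124 122  95  64  56  50  39  43 168
 239 240]
6 [187 244 239 152  54  60 114 173 200 213 214 199 151  81  48  41  47 171
 240 242]
8 [185 243 239 150  61 114 181 212 224 231 233 229 215 163  74  49  45 168
 240 242]
10 [184 243 239 151  90 167 206 226 233 239 240 238 230 210 133  61  43 173
 241 242]
12 [180 243 240 157 127 188 218 230 239 244 245 242 236 222 176  75  51 179
 242 241]
14 [170 242 244 210 156 196 221 232 242 248 248 244 238 227 197 114 147 227
 246 239]
16 [150 227 245 232 165 197 220 232 242 248 248 245 238 227 198 160 230 246
 244 223]
18 [ 88 156 218 224 162 191 217 230 238 244 247 243 235 223 194 203 246 243
 217 159]
20 [ 72  71 145 192 150 181 206 222 231 237 241 237 228 215 184 219 240 212
 147 120]
22 [ 79  87 100 144 139 165 194 222 235 243 243 239 214 203 169 220 205 143
 116 114]
24 [ 81  93 122 195 192 170 210 230 240 248 248 243 224 209 183 239 230 1
[... 557 characters left out ...]
210 229 240 248 248 243 233 211 136 111 184 243
 239 158]
40 [ 92 176 244 240 164 167 210 229 240 248 248 243 233 212 141 116 180 243
 239 147]
42 [ 94 185 244 239 164 166 209 229 240 248 248 243 233 209 140 117 188 244
 238 146]
44 [ 94 182 244 239 167 169 210 229 240 248 248 243 233 210 144 119 190 244
 237 163]
46 [ 94 182 243 240 166 168 209 229 240 248 248 243 232 208 143 119 193 245
 236 154]
48 [ 89 177 243 240 166 168 209 229 241 248 248 243 233 209 146 124 196 245
 235 150]
50 [ 90 174 243 240 162 166 209 228 241 249 248 243 233 209 146 126 195 245
 234 147]
end upper [317.60546316   6.07190039] [362.28152605 193.86773773] [272.62836598 193.77427838]
pull [319.92663846  41.45004992]
```

```bash
python3 - <<'E'
from h import *
go([.5091,.027,.100],.205)
E
```

```text
move [-0.0014  0.0087  0.0035] [0.0129 0.0007 0.0332]
```

Call:
step_arm(
  rows=[
    [-0.001,0.009,0.003,0.013,0.001,0.0,-0.6],
    [-0.001,0.009,0.003,0.013,0.001,0.02,-0.6],
    [-0.001,0.009,0.003,0.013,0.001,0.033,-0.6],
    [-0.001,0.009,0.003,0.013,0.001,0.033,-0.6],
    [-0.001,0.009,0.003,0.013,0.001,0.033,-0.6],
  ],
)

```text
time_s: 15.2
position: [0.5098, 0.0266, 0.1009]
eef_rot: [-3.125, -0.317, -0.001]
contact_force: [-0.2, 0.5, -2.0]
finger_gap: 0.033
grasp_force: 60.3
```

```bash
python3 - <<'E'
from h import *
s=st();go([.5091,.027,.0541],.205)
im,c=snap('wrist','w6.png')
cv2.imwrite('pics/c6.png',cv2.resize(im[0:130,230:410],None,fx=4,fy=4,interpolation=cv2.INTER_CUBIC))
print(proj(c,[.6052,.0467,.069]))
s2,c2=snap('side','s6.png');print(proj(c2,[.6052,.0467,.069]))
E
```

```text
15.2 [0.5098 0.0266 0.1009] [-3.1253e+00 -3.1730e-01 -1.1000e-03] [-0.181  0.2    1.874  0.     1.067  1.187] [-0.2  0.5 -2. ] 0.033 60.25582551956177
move [-0.0002 -0.0007 -0.0026] [-0.0006 -0.0005  0.0468]
[316.55906791  59.80120533]
[314.88828583 202.58554537]
```

View pics/c6.png

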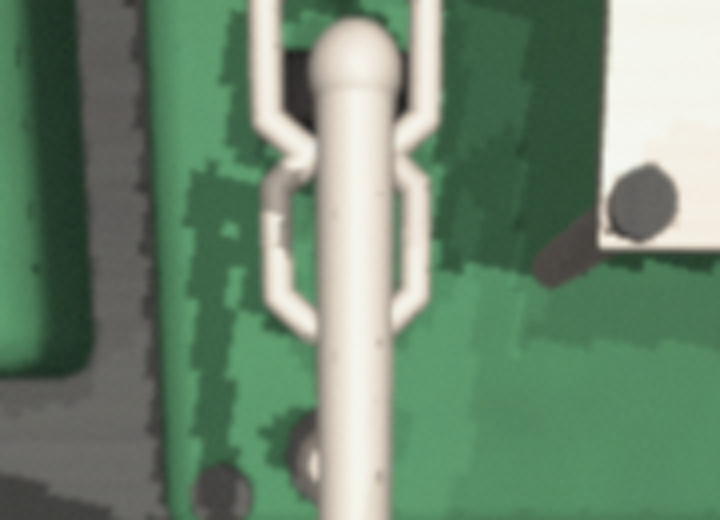

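Call:
step_arm(
  rows=[
    [0,0,0,-0.0005,-0.001,0.01,-0.6],
    [0,0,0,-0.0005,-0.001,0.02,-0.6],
    [0,0,0,-0.0005,-0.001,0.03,-0.6],
    [0,0,0,-0.0005,-0.001,0.04,-0.6],
    [0,0,0,-0.0005,-0.001,0.047,-0.6],
    [0,0,0,-0.0005,-0.001,0.047,-0.6],
    [0,0,0,-0.0005,-0.001,0.047,-0.6],
  ],
)

```text
time_s: 16.0
position: [0.5093, 0.0273, 0.054]
eef_rot: [3.126, 0.317, 0.002]
contact_force: [-0.2, -0.9, -1.8]
finger_gap: 0.0331
grasp_force: 60.3
```

```bash
python3 - <<'E'
from h import *
s=st()
im,c=snap('wrist','w7.png')
cv2.imwrite('pics/c7.png',cv2.resize(im[0:130,230:410],None,fx=4,fy=4,interpolation=cv2.INTER_CUBIC))
E
```

```text
16.0 [0.5093 0.0273 0.054 ] [3.1256e+00 3.1650e-01 1.9000e-03] [-0.18   0.278  1.895  0.     0.967  1.189] [-0.2 -0.9 -1.8] 0.0331 60.25609016418457
```

View pics/c7.png

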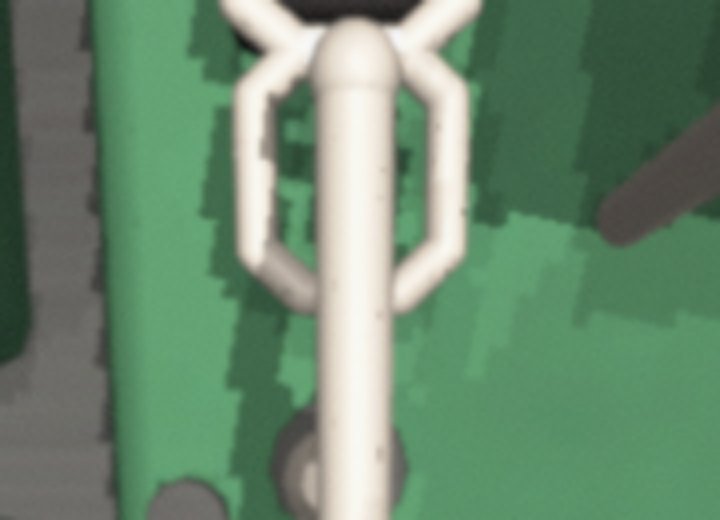

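Call:
step_arm(
  rows=[
    [0,0,0,-0.003,0,0,-0.6],
    [0,0,0,-0.006,0,0,-0.6],
    [0,0,0,-0.0085,0,0,-0.6],
    [0,0,0,-0.009,0,-0.005,-0.6],
    [0,0,0,-0.009,0,-0.01,-0.6],
    [0,0,0,-0.009,0,-0.016,-0.6],
    [0,0,0,-0.009,0,-0.022,-0.6],
    [0,0,0,-0.009,0,-0.028,-0.6],
    [0,0,0,-0.009,0,-0.034,-0.6],
    [0,0,0,-0.009,0,-0.034,-0.6],
  ],
)

```text
time_s: 17.05
position: [0.5013, 0.0254, 0.0893]
eef_rot: [3.125, 0.316, 0.006]
contact_force: [1.3, -0.1, -2.4]
finger_gap: 0.0329
grasp_force: 60.1
```

```bash
python3 - <<'E'
from h import *
s=st()
im,c=snap('wrist','w8.png')
cv2.imwrite('pics/c8.png',cv2.resize(im[0:130,230:410],None,fx=4,fy=4,interpolation=cv2.INTER_CUBIC))
E
```

```text
17.05 [0.5013 0.0254 0.0893] [3.1249 0.3165 0.0058] [-0.187  0.199  1.904  0.     1.035  1.182] [ 1.3 -0.1 -2.4] 0.0329 60.09005069732666
```

View pics/c8.png

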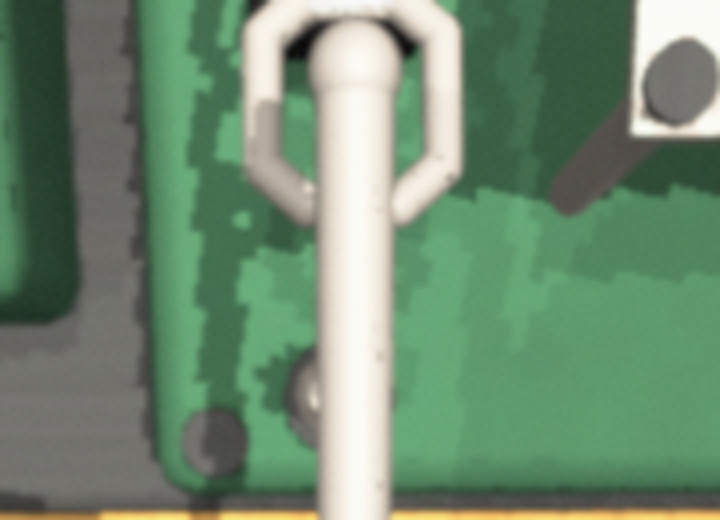

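```bash
python3 - <<'E'
from h import *
c=optics.get_calibration('wrist');print(np.array(c['camera_matrix']).round(1).tolist())
for P in ([.578,.042,.081],[.578,.042,.074],[.578,.042,.045]):
    u,v=proj(c,P);print((u-230)*4,v*4)
import pickle
for n in('w1','w2'):
    d=pickle.load(open(n+'.pkl','rb'));print(n,proj(d,[.578,.042,.081]),proj(d,[.578,.042,.045]))
im=cv2.imread('pics/w8.png')
print(im[84:114:3,296:334:1].astype(int).sum(2)//3)
E
```

```text
[[310.0, 0.0, 317.8], [0.0, 310.0, 197.9], [0.0, 0.0, 1.0]]
343.1946736032801 387.1102243975997
343.4779059438772 388.18909379251323
344.42436123609764 391.7943505264609
w1 [292.70141269 237.44227188] [295.12441262 224.19232438]
w2 [218.85001098 226.90717846] [231.19671662 211.20867503]
[[132 131 132 133 131 128 129 130 130 132 130 128 125 136 160 188 208 220
  228 234 240 246 249 249 248 246 241 236 230 220 202 174 143 130 129 130
  130 131]
 [130 127 127 127 123 106  93  89  93  90  83  81  93 124 160 187 204 218
  228 235 241 246 248 249 248 245 239 233 221 212 198 177 145 123 122 122
  122 125]
 [121 106  87  85  89  87  78  76  71  75  80  89 104 130 161 186 206 220
  228 235 240 246 249 249 248 246 242 235 218 210 197 175 143 126 121 120
  120 119]
 [ 86  85  83  85  84  78  74  73  85 104 120 127 128 135 159 184 205 219
  228 234 241 245 249 249 248 246 242 237 230 219 201 172 144 124 121 122
  120 122]
 [104  88  85  83  80  74  73  83 102 118 132 151 166 161 165 185 206 219
  228 235 241 245 249 249 248 245 242 236 230 219 198 167 135 120 121 120
  121 124]
 [ 91  85  85  81  75  70  75  87 106 121 139 177 206 185 171 187 205 219
  229 234 241 246 248 249 248 245 241 236 229 218 196 158 124 115 121 120
  123 128]
 [110  99  91  89  87  80  74  77  89 107 116 125 151 154 163 186 205 219
  228 235 240 245 248 249 248 246 241 237 230 218 196 158 129 126 129 129
  131 132]
 [130 131 131 130 124 105  96 103 102  99 107 114 119 133 158 184 204 219
  228 235 241 246 248 249 248 246 241 237 229 218 195 162 139 132 131 131
  130 130]
 [132 131 131 131 130 128 118 112 105 103 108 110 113 129 156 184 204 219
  227 235 240 246 248 249 248 245 241 237 229 216 194 163 138 132 131 132
  130 130]
 [130 131 130 131 129 130 131 127 119 110 104 103 105 124 156 184 204 218
  228 235 241 246 249 249 248 245 241 236 229 216 195 163 141 133 132 131
  132 132]]
```

Call:
step_arm(
  rows=[
    [0,0,0,-0.006,0,0,-0.6],
    [0,0,0,-0.012,0,0,-0.6],
    [0,0,0,-0.018,-0.001,0,-0.6],
    [0,0,0,-0.024,-0.001,0,-0.6],
    [0,0,0,-0.03,-0.0015,0,-0.6],
    [0,0,0,-0.036,-0.0015,0,-0.6],
    [0,0,0,-0.042,-0.0015,0,-0.6],
    [0,0,0,-0.049,-0.0015,0,-0.6],
    [0,0,0,-0.049,-0.0015,0,-0.6],
    [0,0,0,-0.049,-0.0015,0,-0.6],
  ],
)

```text
time_s: 18.1
position: [0.4529, 0.017, 0.0886]
eef_rot: [3.125, 0.316, 0.006]
contact_force: [5.0, 0.7, -3.7]
finger_gap: 0.0337
grasp_force: 60.0
```

```bash
python3 - <<'E'
from h import *
s=st()
im,c=snap('wrist','w9.png')
a=cv2.resize(im[0:110,230:410],None,fx=4,fy=4,interpolation=cv2.INTER_CUBIC)
im2,c2=snap('side');u,v=proj(c2,[.578,.042,.08]);print(u,v);u,v=int(u),int(v)
b=cv2.resize(im2[v-20:v+20,u-35:u+35],(720,411)[:2],interpolation=cv2.INTER_CUBIC)
cv2.imwrite('pics/c9.png',cv2.resize(np.vstack([a,b]),None,fx=.69,fy=.69))
u,v=proj(c,[.578,.042,.081]);print((u-230)*4,v*4)
E
```

```text
18.1 [0.4529 0.017  0.0886] [3.1252 0.3158 0.006 ] [-2.260e-01  9.700e-02  2.024e+00  1.000e-03  1.016e+00  1.143e+00] [ 5.   0.7 -3.7] 0.0337 59.992706179618835
306.7664574180961 197.32351633457824
355.63791230120523 -98.21018202046707
```

View pics/c9.png

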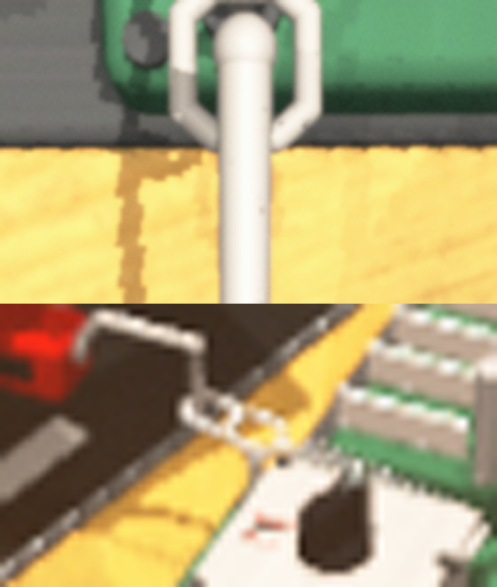

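Call:
step_arm(
  rows=[
    [0,0,0,0,0,0.005,-0.6],
    [0,0,0,0,0,0.01,-0.6],
    [0,0,0,0,0,0.015,-0.6],
    [0,0,0,0,0,0.02,-0.6],
    [0,0,0,0,0,0.0275,-0.6],
    [0,0,0,0,0,0.0275,-0.6],
    [0,0,0,0,0,0.0275,-0.6],
  ],
)

```text
time_s: 18.9
position: [0.4533, 0.017, 0.061]
eef_rot: [3.125, 0.316, 0.006]
contact_force: [4.7, 1.1, -2.3]
finger_gap: 0.0328
grasp_force: 60.1
```

Call:
step_arm(
  rows=[
    [0,0,0,0.002,0,0,-0.6],
    [0,0,0,0.002,0,0,-0.6],
  ],
)

```text
time_s: 19.1
position: [0.4556, 0.0174, 0.0613]
eef_rot: [3.125, 0.316, 0.007]
contact_force: [5.1, 0.9, -1.7]
finger_gap: 0.0333
grasp_force: 60.1
```

Call:
step_arm(
  rows=[
    [0,0,0,0.002,0,0,-0.6],
    [0,0,0,0.003,0,0,-0.6],
    [0,0,0,0.003,0,0,-0.6],
  ],
)

```text
time_s: 19.4
position: [0.4577, 0.0181, 0.0609]
eef_rot: [3.125, 0.316, 0.004]
contact_force: [5.2, 0.9, -2.2]
finger_gap: 0.0334
grasp_force: 60.1
```

Call:
step_arm(
  rows=[
    [0,0,0,0.002,0,0,-0.6],
    [0,0,0,0.003,0,0,-0.6],
    [0,0,0,0.003,0,0,-0.6],
  ],
)

```text
time_s: 19.7
position: [0.4591, 0.0189, 0.0601]
eef_rot: [-3.125, -0.317, 0.001]
contact_force: [-1.2, -0.2, -1.7]
finger_gap: 0.0331
grasp_force: 60.2
```

Call:
step_arm(
  rows=[
    [0,0,0,0.002,0,0.003,-0.6],
    [0,0,0,0.005,0,0.005,-0.6],
    [0,0,0,0.0075,0,0.005,-0.6],
    [0,0,0,0.0075,0,0.005,-0.6],
  ],
)

```text
time_s: 20.1
position: [0.4677, 0.0203, 0.0555]
eef_rot: [3.125, 0.317, 0.003]
contact_force: [0.1, 0.4, -0.8]
finger_gap: 0.0335
grasp_force: 60.2
```

Call:
step_arm(
  rows=[
    [0,0,0,0,0,-0.005,-0.6],
    [0,0,0,0,0,-0.01,-0.6],
    [0,0,0,0,0,-0.016,-0.6],
    [0,0,0,0,0,-0.024,-0.6],
  ],
)

```text
time_s: 20.5
position: [0.4673, 0.0202, 0.0803]
eef_rot: [3.126, 0.316, 0.003]
contact_force: [-0.0, -0.2, -1.2]
finger_gap: 0.0329
grasp_force: 60.2
```

Call:
step_arm(
  rows=[
    [0,0,0,0,0,-0.01,-0.6],
    [0,0,0,0,0,-0.04,-0.6],
    [0,0,0,0,0,-0.06,-0.6],
    [0,0,0,0,0,-0.06,-0.6],
  ],
)

```text
time_s: 20.9
position: [0.4698, 0.0198, 0.1433]
eef_rot: [3.123, 0.316, 0.013]
contact_force: [0.3, -0.2, -1.4]
finger_gap: 0.0329
grasp_force: 60.2
```

```bash
python3 - <<'E'
from h import *
go([.4297,.149,.14],1.40)
# check hook: ascii of wrist view around post
im,c=snap('wrist','w10.png');g=im.min(2)
u,v=proj(c,[.57,.041,.069]);u,v=int(u),int(v);print(u,v)
for r in range(max(0,v-24),v+26,1): print(''.join(' .:-=+*#%@'[int(x)//26] for x in g[r,u-30:u+34]))
for P in ([.578,.042,.081],[.5839,.0432,.069],[.5628,.0388,.069]): print(proj(c,P)-[u-30,max(0,v-24)])
E
```

```text
move [ 0.0076 -0.0053 -1.1981] [-0.0134 -0.1347  0.0027]
316 61
======-::::=*%@@@%*=-==+*##%%%@@@@@@@@%%#*++#%@@%*=---=-========
=====--::::=*%@@@%*====+*##%%%@@@@@@@@%%#*++#%@@%*=-----========
====---::::=*%@@@%*====+*##%%%@@@@@@@@%%#*++#%@@%*=-----======-=
====--:::::=*%@@@%*====+*##%%%@@@@@@@@%%#*++#%@@%*=-------===-==
====--:::::=*%@@@%*====+*##%%%@@@@@@@%%%#*++#%@@%*=-----==-=-===
=====---::-=*%@@@%*=--=+*##%%%@@@@@@@%%%#*++#%@@%*=------===--==
=====----::=*%@@@%*=---+*##%%%@@@@@@@%%%#*++#%@@%*=-----======--
=======--::-*%@@@%*-::-=*##%%%@@@@@@@%%%#*++#%@@%*=------==-==--
======---::-+%@@@%+-::-+*##%%%@@@@@@@%%%#*++#%@@%*=-----=====-==
=======-:::-+%@@@%+-:--+*##%%%@@@@@@@%%%#*++#%@@%*=-----=====---
======--:::-+#%@@%*=-:-=*##%%%@@@@@@@%%%#*+*%@@@%*=----===------
======--:::-+#%@@%%*=--=*##%%%@@@@@@@@%%#**#%@@@%*=-----=-=-----
======--:::-+#%@@@%%*=-=*##%%%@@@@@@@@%%#*#%@@@@%*=----==--=----
======--:::-=*%%@@@@%*==*##%%%@@@@@@@@%%###@@@%%#+=----=====----
======--::::=+*%%@@@%#++*##%%%@@@@@@@@%%##%@@%#*+=----======----
======-:::::-=+*#%@@@%++*##%%%@@@@@@@@%%##%%%#*+=-----======-
[... 1591 characters left out ...]
%%%@@@@@@@@%%#*#%@@%*=:::::..:.:.:.::
--:::::::::::-=#%@@#+--=+##%%%@@@@@@@%%%#*#%@@%#=--:-:::::::-:::
----:::-------+#%@@%*=-=**#%%%@@@@@@@%%%#*#%@@%#=---------------
----::::------+#%@@%*=-=+##%%%@@@@@@@%%%#*#%@@%#=---------------
----::::------+#%@@%*=-=+*#%%%@@@@@@@%%%#*#%@@%#=---------------
---::::::-----+#%@@%#+==**#%%%@@@@@@@%%%#*#%@@%*=---------------
---::::::::---=*%@@@%*+++*#%%%@@@@@@@%%%##%@@@%*=-:::--:--::----
-:::::::::::::=*%@@@@%*+**#%%%@@@@@@@%%%##%@@@%*-:::::::::::::::
::::::::::::::-+#%@@@@#***#%%%@@@@@@@%%%##%@@%#+------::--------
-------:::::::--+#%@@@%***#%%%@@@@@@@%%%##%%%#++======--========
[31.15444737  7.26439279]
[31.13897871  0.46981172]
[31.25028813 36.51422113]
```

Spring is hooked and stretched: the junction and pull eye sit where they should. Next, the puller goes back to the tray.

Call:
step_arm(
  rows=[
    [0,0,-0.15,-0.013,-0.02,0,-0.6],
    [0,0,-0.3,-0.013,-0.04,0,-0.6],
    [0,0,-0.45,-0.013,-0.06,0,-0.6],
    [0,0,-0.6,-0.013,-0.08,0,-0.6],
    [0,0,-0.75,-0.013,-0.1,0,-0.6],
    [0,0,-0.9,-0.013,-0.12,0,-0.6],
    [0,0,-1.05,-0.013,-0.135,0,-0.6],
    [0.008,-0.005,-1.198,-0.013,-0.135,0,-0.6],
    [0.008,-0.005,-1.198,-0.013,-0.135,0,-0.6],
    [0.008,-0.005,-1.198,-0.013,-0.135,0,-0.6],
  ],
)

```text
time_s: 21.95
position: [0.4268, 0.1497, 0.1386]
eef_rot: [-2.402, -2.014, 0.009]
contact_force: [-0.8, -0.1, -1.4]
finger_gap: 0.0331
grasp_force: 60.3
```

```bash
python3 - <<'E'
from h import *
st();go([.4297,.149,.0065],1.40)
E
```

```text
21.95 [0.4268 0.1497 0.1386] [-2.402  -2.0144  0.0086] [0.072 0.019 1.986 0.002 1.145 0.246] [-0.8 -0.1 -1.4] 0.0331 60.27366042137146
move [-0.0087 -0.0001 -0.0043] [-0.0002  0.0041  0.1321]
```

```bash
python3 tools.py w11.png | grep wood
```

Call:
step_arm(
  rows=[
    [-0.008,0,-0.004,0,0.004,0.03,-0.6],
    [-0.008,0,-0.004,0,0.004,0.07,-0.6],
    [-0.008,0,-0.004,0,0.004,0.105,-0.6],
    [-0.008,0,-0.004,0,0.004,0.125,-0.6],
    [-0.008,0,-0.004,0,0.004,0.132,-0.6],
    [-0.008,0,-0.004,0,0.004,0.132,-0.6],
  ],
)

```text
time_s: 22.6
position: [0.4301, 0.1491, 0.007]
eef_rot: [-2.401, -2.025, 0.001]
contact_force: [0.1, -0.9, -0.7]
finger_gap: 0.0334
grasp_force: 60.2
```

Call:
step_arm(
  rows=[
    [0,0,0,0,0,0.0018,-0.6],
    [0,0,0,0,0,0.0018,-0.6],
    [0,0,0,0,0,0.0018,0.2],
    [0,0,0,0,0,0.0018,0.2],
    [0,0,0,0,0,0.0018,0.2],
    [0,0,0,0,0,-0.03,0.2],
    [0,0,0,0,0,-0.08,0.2],
    [0,0,0,0,0,-0.13,0.2],
    [0,0,0,0,0,-0.15,0.2],
    [0,0,0,0,0,-0.15,0.2],
  ],
)

```text
time_s: 23.6
position: [0.4332, 0.1497, 0.1617]
eef_rot: [2.395, 2.025, 0.012]
contact_force: [0.2, -0.0, -1.2]
finger_gap: 0.0511
grasp_force: 0.0
```

```bash
python3 - <<'E'
from h import *
go([.43,-.08,.16],1.53)
E
```

```text
move [ 0.0092 -0.0021 -0.126 ] [-0.2271  0.035   0.0014]
```

Call:
step_arm(
  rows=[
    [0.009,-0.002,-0.126,-0.227,0.035,0,0.2],
    [0.009,-0.002,-0.126,-0.227,0.035,0,0.2],
    [0.009,-0.002,-0.126,-0.227,0.035,0,0.2],
    [0.009,-0.002,-0.126,-0.227,0.035,0,0.2],
    [0.009,-0.002,-0.126,-0.227,0.035,0,0.2],
    [0.009,-0.002,-0.126,-0.227,0.035,0,0.2],
    [0.009,-0.002,-0.126,-0.227,0.035,0,0.2],
    [0.009,-0.002,-0.126,-0.227,0.035,0,0.2],
  ],
)

```text
time_s: 24.4
position: [0.4265, -0.0792, 0.1565]
eef_rot: [-2.261, -2.171, 0.01]
contact_force: [0.5, -0.5, 0.2]
finger_gap: 0.0512
grasp_force: 0.0
```

```bash
python3 tools.py w12.png
```

```text
24.4 [ 0.4265 -0.0792  0.1565] [-2.2606 -2.171   0.0104] [-0.456 -0.05   2.013 -0.004  1.188 -0.414] [ 0.5 -0.5  0.2] 0.0512 0.0
wood 3558.5 [[311.0, 116.0], [350.0, 116.0], [350.0, 213.0], [311.0, 213.0]] ctr [ 0.4381 -0.0577  0.035 ] LW [0.0322 0.0852] yaw -1.58
```

```bash
python3 - <<'E'
from h import *
go([.438,-.057,.005],1.548)
E
```

```text
move [-0.0095 -0.0001 -0.0168] [0.0224 0.0119 0.1516]
```

Call:
step_arm(
  rows=[
    [-0.009,0,-0.017,0.022,0.012,0.0,0.2],
    [-0.009,0,-0.017,0.022,0.012,0.04,0.2],
    [-0.009,0,-0.017,0.022,0.012,0.08,0.2],
    [-0.009,0,-0.017,0.022,0.012,0.11,0.2],
    [-0.009,0,-0.017,0.022,0.012,0.135,0.2],
    [-0.009,0,-0.017,0.022,0.012,0.1515,0.2],
    [-0.009,0,-0.017,0.022,0.012,0.1515,0.2],
    [-0.009,0,-0.017,0.022,0.012,0.1515,-0.6],
    [-0.009,0,-0.017,0.022,0.012,0.1515,-0.6],
    [-0.009,0,-0.017,0.022,0.012,0.1515,-0.6],
  ],
)

```text
time_s: 25.45
position: [0.4397, -0.0589, 0.0069]
eef_rot: [2.245, 2.193, 0.001]
contact_force: [0.0, -0.6, -0.3]
finger_gap: 0.033
grasp_force: 59.6
```

Call:
step_arm(
  rows=[
    [0,0,0,0,0,0,-0.6],
    [0,0,0,0,0,0,-0.6],
    [0,0,0,0,0,0,-0.6],
  ],
)

```text
time_s: 25.75
position: [0.4393, -0.059, 0.0064]
eef_rot: [2.247, 2.193, 0.001]
contact_force: [-1.6, 1.9, 7.0]
finger_gap: 0.0331
grasp_force: 60.5
```

Call:
step_arm(
  rows=[
    [0,0,0,0,0,-0.03,-0.6],
    [0,0,0,0,0,-0.08,-0.6],
    [0,0,0,0,0,-0.13,-0.6],
    [0,0,0,0,0,-0.17,-0.6],
    [0,0,0,0,0,-0.17,-0.6],
  ],
)

```text
time_s: 26.25
position: [0.4424, -0.0603, 0.1819]
eef_rot: [2.239, 2.186, 0.007]
contact_force: [0.4, -0.6, -0.7]
finger_gap: 0.0329
grasp_force: 60.3
```

```bash
cat > tip.py <<'E'
from h import *
s=st();print('yaw',np.arctan2(*R.from_rotvec(s['eef_rot']).as_matrix()[1::-1,0]))
im,c=snap('wrist','w13.png');g=im.min(2)
p=np.array(s['position']);Rm=R.from_rotvec(s['eef_rot'])
for x,y in ((.135,-.0105),(.135,.0105),(.073,-.0105),(.073,.0105)): print(x,y,proj(c,p+Rm.apply([x,y,.0])))
for r in range(0,110,3): print(r,''.join(' .:-=+*#%@'[int(x)//26] for x in g[r,282:358]))
E
python3 tip.py
```

```text
26.25 [ 0.4424 -0.0603  0.1819] [2.2392 2.1863 0.0071] [-0.402 -0.071  1.977 -0.     1.223 -0.378] [ 0.4 -0.6 -0.7] 0.0329 60.31067132949829
yaw 1.546879913975973
0.135 -0.0105 [289.00735153 -56.65795618]
0.135 0.0105 [343.05891712 -56.59999989]
0.073 -0.0105 [292.4688608  108.41092165]
0.073 0.0105 [339.80508011 108.44811988]
0 :::::::..:=+************************************************+-..  . ........
3 .:::::::.:=+************************************************+-.... ... ... .
6 :::::::..:=+************************************************+-...... .......
9 ::.:::...:=+************************************************+-....... ....  
12 :::::....:=+***********************************************+=:......... ....
15 ::.......:=+************************************************=:..............
18 .........:-++**********************************************+=:.... . ...... 
21  .       .-++**********************************************+=:...  ... .....
24          .-=+**********************************************+=:.  .. ........
27          .:=+***************************************
[... 1487 characters left out ...]
***************************************+-.         ..  .:
87 ..     .  .:=+********************************************+-..  . ..    ...-
90 .. .  .   .:=+********************************************+-..     .. .  .:-
93 ....  .   .:=+********************************************+-. .          .:-
96 ....       :=++*******************************************+-..   .  . .  .:=
99 ...    .   :=++*******************************************+-.        .  ..:=
102 ....       :=++*******************************************+-.          ...:=
105 ... .    . .-++********+++++++++++++++++++++++++++********+-..  .  .  . ..-=
108 ........  ..-=++++++++=++***********************++++++++++=:. .. .  .  ..:-=
```

```bash
python3 - <<'E'
from h import *
go([.613,-.10,.215],.4)
E
```

```text
move [ 0.0084 -0.0012  1.1467] [-0.0363  0.1735 -0.0348]
```

Call:
step_arm(
  rows=[
    [0,0,0.12,-0.036,0.0,-0.03,-0.6],
    [0,0,0.24,-0.036,0.02,-0.034,-0.6],
    [0,0,0.36,-0.036,0.04,-0.034,-0.6],
    [0,0,0.5,-0.036,0.06,-0.034,-0.6],
    [0,0,0.62,-0.036,0.08,-0.034,-0.6],
    [0,0,0.75,-0.036,0.11,-0.034,-0.6],
    [0,0,0.88,-0.036,0.14,-0.034,-0.6],
    [0,0,1.0,-0.036,0.17,-0.034,-0.6],
    [0.008,0,1.14,-0.036,0.173,-0.034,-0.6],
    [0.008,0,1.14,-0.036,0.173,-0.034,-0.6],
  ],
)

```text
time_s: 27.3
position: [0.6102, -0.0986, 0.2068]
eef_rot: [-3.07, -0.631, 0.014]
contact_force: [-0.5, -0.3, -1.6]
finger_gap: 0.0332
grasp_force: 60.2
```

```bash
python3 - <<'E'
from h import *
st();go([.613,-.10,.215],-.26)
E
```

```text
27.3 [ 0.6102 -0.0986  0.2068] [-3.0704 -0.6315  0.0136] [-3.530e-01  3.040e-01  1.508e+00  1.000e-03  1.341e+00  8.120e-01] [-0.5 -0.3 -1.6] 0.0332 60.19671678543091
move [-0.0058  0.0097  0.6657] [ 0.002   0.0024 -0.0083]
```

Call:
step_arm(
  rows=[
    [0,0,0.14,0.002,0.002,-0.008,-0.6],
    [0,0,0.28,0.002,0.002,-0.008,-0.6],
    [0,0,0.42,0.002,0.002,-0.008,-0.6],
    [0,0,0.56,0.002,0.002,-0.008,-0.6],
    [-0.006,0.01,0.665,0.002,0.002,-0.008,-0.6],
    [-0.006,0.01,0.665,0.002,0.002,-0.008,-0.6],
    [-0.006,0.01,0.665,0.002,0.002,-0.008,-0.6],
  ],
)

```text
time_s: 28.0
position: [0.6124, -0.0998, 0.2169]
eef_rot: [3.116, -0.397, 0.005]
contact_force: [-1.0, -1.1, -0.7]
finger_gap: 0.033
grasp_force: 60.2
```

```bash
cat > tags.py <<'E'
from h import *
s=st();im,c=snap('wrist','tg.png');T,tc=snap('top')
import pickle;pickle.dump(c,open('tg.pkl','wb'))
hsv=cv2.cvtColor(im,cv2.COLOR_BGR2HSV)
for P in ([.6796,-.1585,.128],[.6645,-.2177,.128],[.6446,-.2796,.128]):
    u,v=proj(c,P).astype(int);print(u,v,hsv[max(0,v-2):v+3:2,u] if 0<=v<400 and 0<=u<640 else None)
    if 0<=v<400 and 0<=u<600: print(hsv[v,u-60:u+60:6].tolist())
E
python3 tags.py
```

```text
28.0 [ 0.6124 -0.0998  0.2169] [ 3.1157 -0.397   0.0047] [-0.352  0.29   1.504  0.     1.344  1.472] [-1.  -1.1 -0.7] 0.033 60.218138694763184
374 97 [[ 12 161 231]
 [ 12 159 231]
 [ 13 157 232]]
[[20, 26, 229], [16, 21, 233], [17, 21, 232], [19, 21, 232], [19, 18, 233], [19, 170, 232], [14, 159, 232], [12, 158, 232], [12, 158, 232], [12, 158, 232], [12, 159, 231], [12, 159, 232], [12, 160, 233], [12, 158, 233], [18, 170, 231], [20, 168, 232], [108, 180, 173], [108, 182, 171], [125, 63, 77], [19, 168, 229]]
459 97 [[ 11 163 232]
 [ 11 162 232]
 [ 11 164 232]]
[[19, 170, 232], [20, 169, 233], [108, 182, 174], [108, 182, 171], [17, 139, 127], [19, 169, 229], [14, 165, 229], [12, 162, 233], [12, 164, 232], [12, 162, 232], [11, 162, 232], [11, 163, 232], [11, 164, 232], [11, 164, 232], [18, 172, 226], [19, 171, 230], [9, 72, 117], [18, 150, 224], [18, 46, 84], [18, 168, 155]]
547 103 [[ 11 162 232]
 [ 12 159 232]
 [ 12 162 232]]
[[19, 171, 231], [115, 94, 92], [20, 148, 233], [16, 54, 89], [18, 155, 110], [19, 169, 233], [16, 165, 229], [12, 160, 233], [12, 162, 232], [12, 160, 232], [12, 159, 232], [11, 160, 232], [11, 163, 232], [11, 162, 232], [19, 170, 233], [20, 166, 233], [22, 141, 233], [20, 147, 233], [22, 139, 231], [18, 77, 96]]
```

```bash
cat > patch.py <<'E'
from h import *
def patches(im,c,z,vmin=190):
    hsv=cv2.cvtColor(im,cv2.COLOR_BGR2HSV)
    m=((hsv[...,0]>=7)&(hsv[...,0]<=14)&(hsv[...,1]>130)&(hsv[...,2]>vmin)).astype(np.uint8)*255
    m=cv2.morphologyEx(m,cv2.MORPH_OPEN,np.ones((3,3)))
    cs,_=cv2.findContours(m,cv2.RETR_EXTERNAL,cv2.CHAIN_APPROX_NONE)
    for q in cs:
        a=cv2.contourArea(q)
        if a<300: continue
        P=np.array([onz(c,*p[0].astype(float),z)[:2] for p in q]).astype(np.float32)
        (x,y),(w,h),an=cv2.minAreaRect(P)
        if not(.015<min(w,h) and max(w,h)<.06): continue
        y_=np.deg2rad(an); y_=(y_+np.pi/4)%(np.pi/2)-np.pi/4
        print(int(a),q.reshape(-1,2).mean(0).round(),'ctr',round(x,4),round(y,4),'wh',round(w,4),round(h,4),'yaw',round(y_,3))
if __name__=='__main__':
    import pickle,sys
    patches(cv2.imread('pics/tg.png'),pickle.load(open('tg.pkl','rb')),.128)
E
python3 patch.py
```

```text
1831 [546. 105.] ctr 0.6434 -0.2783 wh 0.0338 0.0295 yaw -0.294
1937 [458.  98.] ctr 0.6641 -0.2167 wh 0.0338 0.0299 yaw -0.28
1925 [373.  98.] ctr 0.679 -0.1576 wh 0.0336 0.0294 yaw -0.335
```

```bash
python3 - <<'E'
from h import *
import pickle
c=pickle.load(open('w1.pkl','rb'));im=cv2.imread('pics/w1.png')
g=im.min(2);m=(g>150).astype(np.uint8)*255;m[:,265:]=0;m[:130]=0;m[235:]=0
cs,_=cv2.findContours(m,cv2.RETR_EXTERNAL,cv2.CHAIN_APPROX_NONE)
for q in cs:
    if cv2.contourArea(q)<40: continue
    P=np.array([onz(c,*p[0].astype(float),.075)[:2] for p in q]).astype(np.float32)
    (x,y),(w,h),an=cv2.minAreaRect(P)
    yw=np.deg2rad(an); yw=(yw+np.pi/4)%(np.pi/2)-np.pi/4
    a=np.array([np.cos(.205),np.sin(.205)]);t=P@a;l=P@np.array([-a[1],a[0]])
    f=t<t.min()+.02
    print('ctr',round(x,4),round(y,4),round(w,4),round(h,4),'yaw',round(yw,3),'along',t.min().round(4),t.max().round(4),'lat',((l.min()+l.max())/2).round(4),'front lat',((l[f].min()+l[f].max())/2).round(4))
# top estimate in same coordinates
a=np.array([np.cos(.205),np.sin(.205)])
for p in [(.574,.2686),(.5821,.2346),(.5882,.2036),(.5946,.1709),(.6011,.1407),(.6079,.1068)]:
    p=np.array(p);print('top along',(p@a).round(4),'lat',(p@[-a[1],a[0]]).round(4))
E
```

```text
ctr 0.5713 0.2672 0.0526 0.0052 yaw 0.207 along 0.5875 0.64 lat 0.1454 front lat 0.1454
ctr 0.5808 0.2335 0.0553 0.0051 yaw 0.203 along 0.5886 0.6439 lat 0.1104 front lat 0.1104
ctr 0.5886 0.2056 0.0592 0.0027 yaw 0.208 along 0.5885 0.6477 lat 0.0815 front lat 0.0814
ctr 0.6093 0.1088 0.0588 0.0027 yaw 0.209 along 0.5893 0.6481 lat -0.0175 front lat -0.0175
ctr 0.6013 0.1429 0.0611 0.0048 yaw 0.209 along 0.5872 0.6483 lat 0.0175 front lat 0.0174
ctr 0.5955 0.1713 0.0612 0.0049 yaw 0.21 along 0.5873 0.6485 lat 0.0465 front lat 0.0464
ctr 0.6219 0.2302 0.0059 0.0143 yaw 0.198 along 0.6528 0.6588 lat 0.0988 front lat 0.0988
ctr 0.6071 0.3018 0.007 0.0264 yaw 0.197 along 0.6523 0.6594 lat 0.1719 front lat 0.1719
ctr 0.5892 0.3276 0.0221 0.039 yaw -0.638 along 0.6342 0.6606 lat 0.1993 front lat 0.1993
ctr 0.6344 0.1678 0.0098 0.109 yaw 0.2 along 0.6501 0.6599 lat 0.0351 front lat 0.0351
ctr 0.6239 0.3106 0.0212 0.0138 yaw 0.217 along 0.6634 0.6846 lat 0.1771 front lat 0.177
top along 0.6167 lat 0.1461
top along 0.6177 lat 0.1112
top along 0.6173 lat 0.0796
top along 0.6169 lat 0.0463
top along 0.6172 lat 0.0154
top along 0.6169 lat -0.0192
```

```bash
cat > plan.py <<'E'
from h import *
import sys
tags=[(.679,-.1576),(.6641,-.2167),(.6434,-.2783)];r=-.287
pl=[(.6050,.1253),(.5919,.1882),(.5788,.2511)];py=.206
def tp(c,yaw,back,z): return [c[0]-(.104+back)*np.cos(yaw),c[1]-(.104+back)*np.sin(yaw),z]
st()
k,i,back,z=sys.argv[1],int(sys.argv[2]),float(sys.argv[3]),float(sys.argv[4])
P=tp((tags if k=='t' else pl)[i],r if k=='t' else py,back,z);print(np.round(P,4));go(P,r if k=='t' else py)
E
python3 plan.py t 0 .09 .1155
```

```text
28.1 [ 0.6129 -0.0999  0.2174] [ 3.1152 -0.3994  0.0061] [-0.352  0.291  1.503  0.     1.344  1.473] [ 0.  -0.6 -1.4] 0.0329 60.218929052352905
[ 0.4929 -0.1027  0.1155]
move [ 0.0003 -0.004   0.032 ] [-0.1158  0.0329  0.1015]
```

Call:
step_arm(
  rows=[
    [0,-0.004,0.032,-0.03,0.01,0.0,-0.6],
    [0,-0.004,0.032,-0.08,0.02,0.0,-0.6],
    [0,-0.004,0.032,-0.116,0.033,0.02,-0.6],
    [0,-0.004,0.032,-0.116,0.033,0.06,-0.6],
    [0,-0.004,0.032,-0.116,0.033,0.09,-0.6],
    [0,-0.004,0.032,-0.116,0.033,0.1015,-0.6],
    [0,-0.004,0.032,-0.116,0.033,0.1015,-0.6],
    [0,-0.004,0.032,-0.116,0.033,0.1015,-0.6],
  ],
)

```text
time_s: 28.9
position: [0.4943, -0.1028, 0.1169]
eef_rot: [3.108, -0.453, 0.003]
contact_force: [0.0, 0.3, -0.7]
finger_gap: 0.0332
grasp_force: 60.3
```

```bash
python3 plan.py t 0 0 .1155
```

```text
28.9 [ 0.4943 -0.1028  0.1169] [ 3.1079 -0.4528  0.0035] [-0.44   0.162  1.881 -0.     1.097  1.42 ] [ 0.   0.3 -0.7] 0.0332 60.25966286659241
[ 0.5793 -0.1282  0.1155]
move [ 0.0006 -0.0023 -0.0023] [0.0887 0.0001 0.0016]
```

Call:
step_arm(
  rows=[
    [0,-0.002,-0.002,0.01,0,0.001,-0.6],
    [0,-0.002,-0.002,0.02,0,0.0015,-0.6],
    [0,-0.002,-0.002,0.03,0,0.0015,-0.6],
    [0,-0.002,-0.002,0.04,0,0.0015,-0.6],
    [0,-0.002,-0.002,0.05,0,0.0015,-0.6],
    [0,-0.002,-0.002,0.06,0,0.0015,-0.6],
    [0,-0.002,-0.002,0.07,0,0.0015,-0.6],
    [0,-0.002,-0.002,0.08,0,0.0015,-0.6],
    [0,-0.002,-0.002,0.0885,0,0.0015,-0.6],
    [0,-0.002,-0.002,0.0885,0,0.0015,-0.6],
  ],
)

```text
time_s: 29.9
position: [0.5792, -0.1282, 0.1145]
eef_rot: [3.109, -0.451, -0.0]
contact_force: [0.7, -0.9, -0.1]
finger_gap: 0.0329
grasp_force: 60.3
```

```bash
python3 plan.py t 0 0 .1155; python3 - <<'E'
from h import *
from patch import patches
im,c=snap('wrist','ti.png');patches(im,c,.128)
E
```

```text
29.9 [ 0.5792 -0.1282  0.1145] [ 3.1086e+00 -4.5120e-01 -5.0000e-04] [-4.170e-01  3.480e-01  1.653e+00 -1.000e-03  1.141e+00  1.442e+00] [ 0.7 -0.9 -0.1] 0.0329 60.25906562805176
[ 0.5793 -0.1282  0.1155]
move [ 0.0004  0.0002 -0.0013] [ 0.0001 -0.     -0.001 ]
2512 [621.  37.] ctr 0.6431 -0.2698 wh 0.0184 0.0246 yaw -0.272
5363 [479.  30.] ctr 0.6598 -0.2155 wh 0.034 0.0213 yaw -0.276
5960 [318.  33.] ctr 0.6762 -0.1566 wh 0.0337 0.024 yaw -0.327
```

Call:
step_arm(
  rows=[
    [0,0,0,0,0,-0.003,-0.6],
    [0,0,0,0,0,-0.006,-0.6],
    [0,0,0,0,0,-0.009,-0.6],
    [0,0,0,0,0,-0.013,-0.6],
    [0,0,0,0,0,-0.018,-0.6],
    [0,0,0,0,0,-0.025,-0.6],
    [0,0,0,0,0,-0.034,-0.6],
    [0,0,0,0,0,-0.044,-0.6],
    [0,0,0,0,0,-0.05,-0.6],
    [0,0,0,0,0,-0.05,-0.6],
  ],
)

```text
time_s: 30.95
position: [0.579, -0.1281, 0.1661]
eef_rot: [3.108, -0.451, 0.002]
contact_force: [0.3, 0.2, -1.9]
finger_gap: 0.0331
grasp_force: 60.3
```

```bash
cat > held.py <<'E'
from h import *
from patch import patches
s=st();im,c=snap('wrist','th.png')
hsv=cv2.cvtColor(im,cv2.COLOR_BGR2HSV)
p=np.array(s['position']);Rm=R.from_rotvec(s['eef_rot'])
M=Rm.as_matrix();yaw=np.arctan2(M[1,0],M[0,0]);print('yaw',yaw)
z=p[2]-.0034+.005
m=((hsv[...,0]>=7)&(hsv[...,0]<=24)&(hsv[...,1]>110)&(hsv[...,2]>150)).astype(np.uint8)
# tag expected corners and patch
for x,y in ((.076,-.025),(.076,.025),(.132,.025),(.132,-.025)): print(proj(c,p+Rm.apply([x,y,-.0016])).round(1),end=' ')
q=((hsv[...,0]>=7)&(hsv[...,0]<=14)&(hsv[...,1]>130)&(hsv[...,2]>150)).astype(np.uint8)*255
n,lab,stt,cen=cv2.connectedComponentsWithStats(q)
print()
for i in range(1,n):
    if stt[i,4]>1500:
        pts=np.argwhere(lab==i)[:,::-1]
        ins=pts[pts[:,1]>2]
        x,y=[],[]
        W=np.array([Rm.inv().apply(onz(c,*map(float,k),z)-p)[:2] for k in ins[::7]])
        print('patch px',stt[i][:4],'tool x',W[:,0].min().round(4),W[:,0].max().round(4),'y',np.round((W[:,1].min()+W[:,1].max())/2,4),'w',np.ptp(W[:,1]).round(4))
E
python3 held.py; python3 plan.py p 2 0 .1645
```

```text
30.95 [ 0.579  -0.1281  0.1661] [ 3.1081e+00 -4.5100e-01  2.4000e-03] [-0.417  0.283  1.621 -0.     1.236  1.442] [ 0.3  0.2 -1.9] 0.0331 60.25522470474243
yaw -0.28818645329981085
[261.2 103. ] [375.6 103.1] [383.2 -47.1] [254.1 -47.3] 
patch px [277   0  85  70] tool x 0.0899 0.1147 y -0.0003 w 0.0344
patch px [400  13  67  61] tool x 0.0884 0.1114 y 0.0473 w 0.0263
patch px [516  18  72  62] tool x 0.0865 0.1099 y 0.0981 w 0.0265
patch px [284 195  73  61] tool x 0.0023 0.034 y 0.0012 w 0.0346
31.0 [ 0.5785 -0.1278  0.1652] [ 3.1085e+00 -4.5100e-01  5.0000e-04] [-0.417  0.284  1.622 -0.     1.235  1.442] [ 0.4  0.6 -2.2] 0.0333 60.255324840545654
[0.477  0.2298 0.1645]
move [ 6.000e-04 -3.000e-04 -4.942e-01] [-0.199  -0.3141  0.0005]
```

Call:
step_arm(
  rows=[
    [0,0,-0.005,-0.002,-0.003,0,-0.6],
    [0,0,-0.017,-0.007,-0.011,0,-0.6],
    [0,0,-0.037,-0.015,-0.024,0,-0.6],
    [0,0,-0.062,-0.025,-0.039,0,-0.6],
    [0,0,-0.089,-0.036,-0.057,0,-0.6],
    [0,0,-0.119,-0.048,-0.075,0,-0.6],
    [0,0,-0.151,-0.061,-0.096,0,-0.6],
    [0,0,-0.183,-0.074,-0.116,0,-0.6],
    [0,0,-0.215,-0.087,-0.137,0,-0.6],
    [0,0,-0.247,-0.0995,-0.157,0,-0.6],
  ],
)

```text
time_s: 32.0
position: [0.5261, 0.0535, 0.1644]
eef_rot: [-3.141, 0.059, 0.002]
contact_force: [-0.1, 0.6, -1.4]
finger_gap: 0.0332
grasp_force: 60.1
```

Call:
step_arm(
  rows=[
    [0,0,-0.032,-0.0076,-0.023,0,-0.6],
    [0,0,-0.064,-0.015,-0.046,0,-0.6],
    [0,0,-0.096,-0.0227,-0.069,0,-0.6],
    [0,0,-0.128,-0.03,-0.092,0,-0.6],
    [0,0,-0.158,-0.037,-0.113,0,-0.6],
    [0,0,-0.185,-0.0435,-0.132,0,-0.6],
    [0,0,-0.21,-0.049,-0.15,0,-0.6],
    [0,0,-0.23,-0.054,-0.164,0,-0.6],
    [0,0,-0.242,-0.057,-0.173,0,-0.6],
    [0,0,-0.247,-0.058,-0.1765,0,-0.6],
  ],
)

```text
time_s: 33.0
position: [0.476, 0.2309, 0.1645]
eef_rot: [-3.125, -0.326, 0.002]
contact_force: [0.7, 0.0, -1.4]
finger_gap: 0.033
grasp_force: 60.1
```

Call:
step_arm(
  rows=[
    [0,0,0,0,0,0,-0.6],
    [0,0,0,0,0,0,-0.6],
  ],
)

```text
time_s: 33.2
position: [0.4768, 0.2294, 0.1645]
eef_rot: [3.125, 0.322, -0.002]
contact_force: [-0.1, 0.7, -2.1]
finger_gap: 0.0332
grasp_force: 60.1
```

```bash
python3 held.py; python3 plan.py p 2 0 .1
```

```text
33.2 [0.4768 0.2294 0.1645] [ 3.1248e+00  3.2190e-01 -1.7000e-03] [ 0.224  0.151  1.784 -0.     1.208  1.59 ] [-0.1  0.7 -2.1] 0.0332 60.096062421798706
yaw 0.20532735632063293
[260.3 103.1] [374.7 103.2] [382.1 -47. ] [253.  -47.2] 
33.25 [0.4769 0.2293 0.1645] [ 3.1249e+00  3.2130e-01 -1.7000e-03] [ 0.224  0.151  1.784 -0.     1.208  1.59 ] [ 0.4 -0.4 -1.1] 0.033 60.096813440322876
[0.477  0.2298 0.1   ]
move [ 0.0001  0.0011 -0.0011] [ 0.0002 -0.0005  0.0645]
```

```bash
python3 - <<'E'
from h import *
im=cv2.imread('pics/th.png');hsv=cv2.cvtColor(im,cv2.COLOR_BGR2HSV)
for v in range(0,130,12): print(v,hsv[v,235:400:10].tolist())
print(hsv[220,300:340:10].tolist())
E
```

```text
0 [[25, 121, 252], [24, 129, 252], [24, 129, 245], [24, 153, 252], [24, 151, 252], [16, 143, 252], [16, 142, 252], [16, 140, 252], [16, 141, 252], [16, 139, 252], [16, 139, 252], [16, 139, 252], [16, 141, 252], [24, 153, 252], [25, 149, 252], [68, 100, 158], [68, 100, 155]]
12 [[22, 138, 249], [25, 124, 252], [21, 140, 232], [24, 156, 252], [25, 150, 252], [15, 146, 252], [16, 144, 252], [16, 143, 252], [16, 140, 252], [16, 140, 252], [16, 139, 252], [16, 138, 252], [16, 140, 252], [25, 150, 252], [25, 151, 252], [21, 20, 248], [68, 100, 150]]
24 [[109, 166, 135], [24, 134, 252], [18, 149, 205], [24, 153, 252], [25, 150, 252], [17, 139, 252], [17, 136, 252], [17, 138, 252], [17, 139, 252], [17, 138, 252], [17, 138, 252], [17, 137, 252], [17, 139, 252], [25, 149, 252], [25, 149, 252], [0, 0, 252], [68, 100, 165]]
36 [[16, 142, 106], [23, 133, 251], [18, 152, 212], [24, 153, 252], [25, 150, 252], [17, 138, 252], [17, 137, 252], [17, 136, 251], [17, 136, 252], [17, 137, 252], [17, 136, 252], [17, 135, 252], [17, 136, 252], [25, 150, 252], [25, 151, 252], [90, 1, 253], [68, 98, 167]]
48 
[... 1238 characters left out ...]
 149, 252], [24, 155, 251], [24, 154, 252], [24, 154, 252], [25, 150, 252], [25, 35, 96], [57, 46, 193], [68, 96, 159]]
108 [[17, 140, 191], [16, 149, 175], [17, 149, 173], [13, 34, 68], [18, 147, 199], [45, 16, 62], [17, 30, 216], [18, 18, 241], [30, 3, 251], [30, 4, 251], [19, 18, 243], [20, 15, 102], [36, 14, 94], [30, 14, 90], [30, 14, 91], [39, 20, 91], [48, 14, 93]]
120 [[17, 141, 188], [17, 147, 189], [17, 157, 187], [17, 149, 96], [18, 150, 213], [15, 13, 81], [20, 13, 119], [19, 17, 241], [45, 2, 253], [25, 6, 252], [12, 12, 108], [21, 16, 112], [17, 16, 112], [17, 16, 112], [18, 12, 110], [19, 18, 112], [21, 16, 113]]
[[13, 166, 132], [13, 166, 143], [13, 164, 146], [13, 163, 136]]
```

Call:
step_arm(
  rows=[
    [0,0,0,0,0,0.008,-0.6],
    [0,0.001,0,0,0,0.02,-0.6],
    [0,0.001,0,0,0,0.035,-0.6],
    [0,0.001,0,0,0,0.05,-0.6],
    [0,0.001,0,0,0,0.064,-0.6],
    [0,0.001,0,0,0,0.074,-0.6],
    [0,0.001,0,0,0,0.08,-0.6],
    [0,0.001,0,0,0,0.08,-0.6],
    [0,0.001,0,0,0,0.08,-0.6],
  ],
)

```text
time_s: 34.15
position: [0.4769, 0.2299, 0.0848]
eef_rot: [-3.125, -0.323, -0.001]
contact_force: [0.1, -0.2, -0.7]
finger_gap: 0.0331
grasp_force: 60.1
```

```bash
python3 plan.py p 2 0 .0665; cat > edges.py <<'E'
from h import *
# profile across a row of the wrist view: blade/tag vs rib positions
s=telemetry.state();im,c=snap('wrist','ed.png')
g=im.astype(int)
for v in (20,60,95,104,112,120): print(v,''.join(' .:-=+*#%@'[int(x)//26] for x in g[v,230:410:2].min(1)))
E
python3 edges.py
```

```text
34.15 [0.4769 0.2299 0.0848] [-3.1247e+00 -3.2270e-01 -7.0000e-04] [0.225 0.264 1.834 0.    1.043 1.59 ] [ 0.1 -0.2 -0.7] 0.0331 60.1128888130188
[0.477  0.2298 0.0665]
move [-0.0002 -0.0005 -0.0002] [0.     0.0001 0.0183]
20 ++++====-.:::----------===========================================-======--=--=======::::-
60 .:==+++++++=:::-=----===================================================---====-===-:::---
95 =-:...:--===-:--------=-----==-=--==--==============--------------------=--------::::::---
104 ---:...::::----:---::::+@@@%=-:.+@@@@@@@@@%@@@@@@@@@@@@%-.:-+%@@*-:---------------::::----
112 :::::....:::-----:::::::::--::::::::-#@@@@@@@@@@@@@+--------------------------------------
120 -::::::...::::---:::::::::::::::::::-#@@@@@@@@@@@@%+-=-=---==----------==-=--====-=--====-
```

Call:
step_arm(
  rows=[
    [0,0,0,0,0,0.004,-0.6],
    [0,0,0,0,0,0.008,-0.6],
    [0,0,0,0,0,0.012,-0.6],
    [0,0,0,0,0,0.016,-0.6],
    [0,0,0,0,0,0.019,-0.6],
    [0,0,0,0,0,0.019,-0.6],
  ],
)

```text
time_s: 34.8
position: [0.4762, 0.2297, 0.0649]
eef_rot: [-3.125, -0.323, 0.002]
contact_force: [-0.4, 0.6, -1.0]
finger_gap: 0.0329
grasp_force: 60.1
```

Call:
step_arm(
  rows=[
    [0,0,0,-0.005,0,0,-0.6],
    [0,0,0,-0.015,0,0,-0.6],
    [0,0,0,-0.03,0,0,-0.6],
    [0,0,0,-0.05,0,0,-0.6],
    [0,0,0,-0.07,0,0,-0.6],
    [0,0,0,-0.085,0,0,-0.6],
    [0,0,0,-0.085,0,-0.05,-0.6],
    [0,0,0,-0.085,0,-0.1,-0.6],
    [0,0,0,-0.085,0,-0.1,-0.6],
    [0,0,0,-0.085,0,-0.1,-0.6],
  ],
)

```text
time_s: 35.8
position: [0.3938, 0.2127, 0.1669]
eef_rot: [-3.124, -0.323, -0.006]
contact_force: [-1.3, 0.2, -2.5]
finger_gap: 0.0332
grasp_force: 60.4
```

```bash
cat > chk.py <<'E'
from h import *
# tag patches lying on the press (z .078), brighter light there
s=st();im,c=snap('wrist','ck.png');hsv=cv2.cvtColor(im,cv2.COLOR_BGR2HSV)
m=((hsv[...,0]>=5)&(hsv[...,0]<=20)&(hsv[...,1]>125)&(hsv[...,1]<175)&(hsv[...,2]>225)).astype(np.uint8)*255
m=cv2.morphologyEx(m,cv2.MORPH_OPEN,np.ones((3,3)))
for q in cv2.findContours(m,cv2.RETR_EXTERNAL,cv2.CHAIN_APPROX_NONE)[0]:
    if cv2.contourArea(q)<400: continue
    P=np.array([onz(c,*p[0].astype(float),.078)[:2] for p in q]).astype(np.float32)
    (x,y),(w,h),an=cv2.minAreaRect(P);yw=(np.deg2rad(an)+np.pi/4)%(np.pi/2)-np.pi/4
    if max(w,h)<.06: print(q.reshape(-1,2).min(0),q.reshape(-1,2).max(0),'ctr',round(x,4),round(y,4),round(w,4),round(h,4),'yaw',round(yw,3))
E
python3 chk.py; python3 plan.py t 1 .09 .1645
```

```text
35.8 [0.3938 0.2127 0.1669] [-3.1243 -0.3229 -0.0056] [ 0.229 -0.042  1.982  0.     1.198  1.593] [-1.3  0.2 -2.5] 0.0332 60.39315104484558
35.85 [0.3926 0.2123 0.1652] [-3.1248e+00 -3.2280e-01  1.0000e-04] [ 0.229 -0.04   1.984  0.     1.198  1.593] [-0.3 -0.8 -1.2] 0.0332 60.38894534111023
[ 0.478  -0.1618  0.1645]
move [-2.000e-04  1.000e-04  4.929e-01] [0.0071 0.3837 0.0007]
```

Call:
step_arm(
  rows=[
    [0,0,0.05,0.007,0.03,0,-0.6],
    [0,0,0.1,0.007,0.07,0,-0.6],
    [0,0,0.17,0.007,0.115,0,-0.6],
    [0,0,0.24,0.007,0.16,0,-0.6],
    [0,0,0.31,0.007,0.205,0,-0.6],
    [0,0,0.38,0.007,0.25,0,-0.6],
    [0,0,0.44,0.007,0.295,0,-0.6],
    [0,0,0.493,0.007,0.34,0,-0.6],
    [0,0,0.493,0.007,0.384,0,-0.6],
    [0,0,0.493,0.007,0.384,0,-0.6],
  ],
)

```text
time_s: 36.85
position: [0.4782, -0.1663, 0.1635]
eef_rot: [3.108, -0.457, -0.003]
contact_force: [0.5, -0.0, -1.0]
finger_gap: 0.0331
grasp_force: 60.4
```

Call:
step_arm(
  rows=[
    [0,0,0,0,0,0.025,-0.6],
    [0,0,0,0,0,0.047,-0.6],
    [0,0,0,0,0,0.047,-0.6],
    [0,0,0,0,0,0.047,-0.6],
  ],
)

```text
time_s: 37.25
position: [0.4775, -0.1609, 0.1172]
eef_rot: [-3.108, 0.449, 0.005]
contact_force: [1.1, -0.3, -1.2]
finger_gap: 0.0332
grasp_force: 60.4
```

```bash
python3 plan.py t 1 0 .1155
```

```text
37.25 [ 0.4775 -0.1609  0.1172] [-3.1076  0.4488  0.0055] [-0.561  0.164  1.878  0.     1.104  1.297] [ 1.1 -0.3 -1.2] 0.0332 60.395379066467285
[ 0.5644 -0.1873  0.1155]
move [-0.0012  0.0037  0.0002] [0.0907 0.0008 0.0014]
```

Call:
step_arm(
  rows=[
    [-0.001,0.003,0,0.01,0,0.001,-0.6],
    [-0.001,0.003,0,0.02,0,0.001,-0.6],
    [-0.001,0.003,0,0.03,0,0.001,-0.6],
    [-0.001,0.003,0,0.04,0,0.001,-0.6],
    [-0.001,0.003,0,0.05,0,0.001,-0.6],
    [-0.001,0.003,0,0.06,0,0.001,-0.6],
    [-0.001,0.003,0,0.07,0,0.001,-0.6],
    [-0.001,0.003,0,0.08,0,0.001,-0.6],
    [-0.001,0.003,0,0.0905,0,0.001,-0.6],
    [-0.001,0.003,0,0.0905,0,0.001,-0.6],
  ],
)

```text
time_s: 38.25
position: [0.5668, -0.1882, 0.1176]
eef_rot: [3.108, -0.449, 0.006]
contact_force: [-0.2, -0.1, -0.8]
finger_gap: 0.0331
grasp_force: 60.4
```

```bash
python3 plan.py t 1 0 .1155;python3 held.py
```

```text
38.25 [ 0.5668 -0.1882  0.1176] [ 3.1077 -0.4493  0.0059] [-0.519  0.349  1.644 -0.     1.145  1.339] [-0.2 -0.1 -0.8] 0.0331 60.414665937423706
[ 0.5644 -0.1873  0.1155]
move [ 0.001  -0.0039 -0.0002] [-0.0026 -0.0002  0.0021]
38.25 [ 0.5668 -0.1882  0.1176] [ 3.1077 -0.4493  0.0059] [-0.519  0.349  1.644 -0.     1.145  1.339] [-0.2 -0.1 -0.8] 0.0331 60.414665937423706
yaw -0.2871675012784214
[261.1 103. ] [375.6 103.1] [383.1 -47.1] [254.  -47.3] 
patch px [273   0  90  78] tool x 0.0871 0.1148 y -0.0004 w 0.036
patch px [437   0  96  85] tool x 0.0842 0.1155 y 0.069 w 0.0362
patch px [285 195  72  62] tool x 0.0018 0.034 y 0.0011 w 0.0343
```

Call:
step_arm(
  rows=[
    [0,-0.004,0,-0.0025,0,0,-0.6],
    [0,-0.004,0,-0.0025,0,-0.004,-0.6],
    [0,-0.004,0,-0.0025,0,-0.008,-0.6],
    [0,-0.004,0,-0.0025,0,-0.012,-0.6],
    [0,-0.004,0,-0.0025,0,-0.017,-0.6],
    [0,-0.004,0,-0.0025,0,-0.024,-0.6],
    [0,-0.004,0,-0.0025,0,-0.033,-0.6],
    [0,-0.004,0,-0.0025,0,-0.043,-0.6],
    [0,-0.004,0,-0.0025,0,-0.049,-0.6],
    [0,-0.004,0,-0.0025,0,-0.049,-0.6],
  ],
)

```text
time_s: 39.3
position: [0.5638, -0.1873, 0.1681]
eef_rot: [3.108, -0.449, 0.002]
contact_force: [0.2, -0.3, -1.7]
finger_gap: 0.0331
grasp_force: 60.4
```

```bash
python3 held.py; python3 plan.py p 1 0 .1645
```

```text
39.3 [ 0.5638 -0.1873  0.1681] [ 3.1076e+00 -4.4940e-01  1.9000e-03] [-5.200e-01  2.830e-01  1.616e+00 -1.000e-03  1.240e+00  1.339e+00] [ 0.2 -0.3 -1.7] 0.0331 60.41025638580322
yaw -0.2872018173526209
[261.2 103. ] [375.6 103.1] [383.1 -47.1] [254.  -47.3] 
patch px [276   0  84  68] tool x 0.0906 0.1147 y -0.0002 w 0.0338
patch px [404  23  68  61] tool x 0.0847 0.1077 y 0.0499 w 0.0261
patch px [284 195  73  63] tool x 0.0012 0.034 y 0.0009 w 0.0351
39.35 [ 0.5634 -0.187   0.1672] [ 3.1081e+00 -4.4940e-01  1.0000e-04] [-5.200e-01  2.840e-01  1.617e+00 -1.000e-03  1.240e+00  1.339e+00] [ 0.4  0.1 -1.3] 0.0333 60.41029214859009
[0.4901 0.1669 0.1645]
move [ 1.200e-03  1.000e-04 -4.932e-01] [-0.1705 -0.3187  0.0023]
```

Call:
step_arm(
  rows=[
    [0,0,-0.005,-0.002,-0.003,0,-0.6],
    [0,0,-0.017,-0.006,-0.011,0,-0.6],
    [0,0,-0.037,-0.013,-0.024,0,-0.6],
    [0,0,-0.062,-0.021,-0.04,0,-0.6],
    [0,0,-0.089,-0.031,-0.057,0,-0.6],
    [0,0,-0.119,-0.041,-0.077,0,-0.6],
    [0,0,-0.151,-0.052,-0.097,0,-0.6],
    [0,0,-0.183,-0.063,-0.118,0,-0.6],
    [0,0,-0.215,-0.074,-0.139,0,-0.6],
    [0,0,-0.2465,-0.085,-0.1595,0,-0.6],
  ],
)

```text
time_s: 40.35
position: [0.5257, -0.0073, 0.1665]
eef_rot: [3.141, -0.058, -0.002]
contact_force: [0.2, -0.5, -2.4]
finger_gap: 0.033
grasp_force: 60.4
```

Call:
step_arm(
  rows=[
    [0,0,-0.032,-0.0057,-0.0228,0,-0.6],
    [0,0,-0.064,-0.0113,-0.0456,0,-0.6],
    [0,0,-0.096,-0.017,-0.0684,0,-0.6],
    [0,0,-0.128,-0.0226,-0.091,0,-0.6],
    [0,0,-0.158,-0.028,-0.112,0,-0.6],
    [0,0,-0.185,-0.0326,-0.1315,0,-0.6],
    [0,0,-0.21,-0.037,-0.149,0,-0.6],
    [0,0,-0.23,-0.0405,-0.163,0,-0.6],
    [0,0,-0.242,-0.0426,-0.172,0,-0.6],
    [0,0,-0.2465,-0.0435,-0.1754,0,-0.6],
  ],
)

```text
time_s: 41.35
position: [0.4898, 0.1684, 0.1664]
eef_rot: [3.124, 0.326, -0.002]
contact_force: [0.3, 0.3, -1.1]
finger_gap: 0.0333
grasp_force: 60.4
```

Call:
step_arm(
  rows=[
    [0,0,0,0,0,0,-0.6],
    [0,0,0,0,0,0.008,-0.6],
    [0,0,0,0,0,0.02,-0.6],
    [0,0,0,0,0,0.035,-0.6],
    [0,0,0,0,0,0.05,-0.6],
    [0,0,0,0,0,0.064,-0.6],
    [0,0,0,0,0,0.074,-0.6],
    [0,0,0,0,0,0.08,-0.6],
    [0,0,0,0,0,0.08,-0.6],
    [0,0,0,0,0,0.08,-0.6],
  ],
)

```text
time_s: 42.35
position: [0.4906, 0.1672, 0.0867]
eef_rot: [3.125, 0.323, -0.001]
contact_force: [0.3, 1.1, -1.9]
finger_gap: 0.0332
grasp_force: 60.4
```

```bash
python3 plan.py p 1 0.001 .0655; python3 edges.py
```

```text
42.35 [0.4906 0.1672 0.0867] [ 3.1246e+00  3.2260e-01 -1.3000e-03] [ 0.099  0.24   1.86  -0.     1.043  1.465] [ 0.3  1.1 -1.9] 0.0332 60.38801193237305
[0.4891 0.1667 0.0655]
move [ 0.0003  0.0009 -0.0002] [-0.0015  0.0002  0.0212]
20 :------------:-=------====================================================--====-==-::::--
60 ::---------==---=-----===================================================-=----=-=-::::---
95 -:-------------=----======--==========-================--------------=------------::::----
104 -=-:::----------------:+@@@#=:..+@@@@@@@%@@@@@@@@%@@@@@%-.:-%@@@+::--------------::.::----
112 ::::::-----:::::::::::::::-:::::::::-#@@@@@@@@@@@@@*--------------------------------------
120 :::::::::::::::::::::::::::::::::::::#@@@@@@@@@@@@%+===--=========-=========--============
```

Well centred. Next I lower it, withdraw, and go to the third tag.

Call:
step_arm(
  rows=[
    [0,0,0,-0.0015,0,0.004,-0.6],
    [0,0,0,-0.0015,0,0.008,-0.6],
    [0,0,0,-0.0015,0,0.012,-0.6],
    [0,0,0,-0.0015,0,0.016,-0.6],
    [0,0,0,-0.0015,0,0.021,-0.6],
    [0,0,0,-0.0015,0,0.021,-0.6],
  ],
)

```text
time_s: 43.0
position: [0.4881, 0.1668, 0.0645]
eef_rot: [3.125, 0.323, -0.005]
contact_force: [0.1, -0.3, -2.1]
finger_gap: 0.0333
grasp_force: 60.4
```

Call:
step_arm(
  rows=[
    [0,0,0,-0.005,0,0,-0.6],
    [0,0,0,-0.015,0,0,-0.6],
    [0,0,0,-0.03,0,0,-0.6],
    [0,0,0,-0.05,0,0,-0.6],
    [0,0,0,-0.07,0,0,-0.6],
    [0,0,0,-0.085,0,0,-0.6],
    [0,0,0,-0.085,0,-0.05,-0.6],
    [0,0,0,-0.085,0,-0.1,-0.6],
    [0,0,0,-0.085,0,-0.1,-0.6],
    [0,0,0,-0.085,0,-0.1,-0.6],
  ],
)

```text
time_s: 44.0
position: [0.4061, 0.1496, 0.1668]
eef_rot: [3.124, 0.323, 0.004]
contact_force: [-0.1, -0.2, -2.1]
finger_gap: 0.0333
grasp_force: 60.6
```

```bash
python3 plan.py t 2 .09 .1645
```

```text
44.0 [0.4061 0.1496 0.1668] [3.1244 0.3228 0.0036] [ 7.800e-02 -7.700e-02  2.015e+00 -1.000e-03  1.201e+00  1.443e+00] [-0.1 -0.2 -2.1] 0.0333 60.63644528388977
[ 0.4573 -0.2234  0.1645]
move [ 2.000e-04 -2.400e-03  4.929e-01] [-0.0261  0.3756  0.0025]
```

Call:
step_arm(
  rows=[
    [0,0,0.05,-0.002,0.03,0,-0.6],
    [0,0,0.1,-0.004,0.07,0,-0.6],
    [0,0,0.17,-0.008,0.115,0,-0.6],
    [0,0,0.24,-0.012,0.16,0,-0.6],
    [0,0,0.31,-0.016,0.205,0,-0.6],
    [0,0,0.38,-0.02,0.25,0,-0.6],
    [0,0,0.44,-0.024,0.295,0,-0.6],
    [0,0,0.493,-0.026,0.34,0,-0.6],
    [0,0,0.493,-0.026,0.376,0,-0.6],
    [0,0,0.493,-0.026,0.376,0,-0.6],
  ],
)

```text
time_s: 45.0
position: [0.4563, -0.2273, 0.1637]
eef_rot: [3.108, -0.456, -0.005]
contact_force: [-0.0, -0.1, -1.2]
finger_gap: 0.0329
grasp_force: 60.6
```

Call:
step_arm(
  rows=[
    [0,0,0,0,0,0.025,-0.6],
    [0,0,0,0,0,0.049,-0.6],
    [0,0,0,0,0,0.049,-0.6],
    [0,0,0,0,0,0.049,-0.6],
  ],
)

```text
time_s: 45.4
position: [0.4559, -0.2225, 0.1154]
eef_rot: [-3.108, 0.449, 0.007]
contact_force: [0.2, -1.4, -0.6]
finger_gap: 0.0327
grasp_force: 60.6
```

```bash
python3 plan.py t 2 0 .1155
```

```text
45.4 [ 0.4559 -0.2225  0.1154] [-3.1081  0.4486  0.0068] [-6.880e-01  1.740e-01  1.870e+00 -1.000e-03  1.102e+00  1.170e+00] [ 0.2 -1.4 -0.6] 0.0327 60.57229042053223
[ 0.5437 -0.2489  0.1155]
move [-0.0006  0.0045  0.0003] [ 0.0916  0.0005 -0.0005]
```

Call:
step_arm(
  rows=[
    [0,0,0,0.01,0,0,-0.6],
    [0,0,0,0.02,0,0,-0.6],
    [0,0,0,0.03,0,0,-0.6],
    [0,0,0,0.04,0,0,-0.6],
    [0,0,0,0.05,0,0,-0.6],
    [0,0,0,0.06,0,0,-0.6],
    [0,0,0,0.07,0,0,-0.6],
    [0,0,0,0.08,0,0,-0.6],
    [0,0,0,0.0895,0,0,-0.6],
    [0,0,0,0.0895,0,0,-0.6],
  ],
)

```text
time_s: 46.4
position: [0.544, -0.2497, 0.1166]
eef_rot: [3.108, -0.449, -0.001]
contact_force: [-0.7, 0.1, -1.3]
finger_gap: 0.0331
grasp_force: 60.6
```

```bash
python3 plan.py t 2 0 .1155;python3 held.py|grep patch
```

```text
46.4 [ 0.544  -0.2497  0.1166] [ 3.1083e+00 -4.4910e-01 -6.0000e-04] [-6.280e-01  3.550e-01  1.637e+00 -1.000e-03  1.149e+00  1.230e+00] [-0.7  0.1 -1.3] 0.0331 60.574225187301636
[ 0.5437 -0.2489  0.1155]
move [ 0.0011  0.0003 -0.    ] [-0.0006 -0.0007  0.0011]
patch px [271   0  91  72] tool x 0.089 0.1146 y -0.0011 w 0.0367
patch px [287 196  70  52] tool x 0.0084 0.0335 y 0.0015 w 0.0332
```

Call:
step_arm(
  rows=[
    [0,0,0,0,-0.0007,-0.001,-0.6],
    [0,0,0,0,-0.0007,-0.004,-0.6],
    [0,0,0,0,-0.0007,-0.008,-0.6],
    [0,0,0,0,-0.0007,-0.012,-0.6],
    [0,0,0,0,-0.0007,-0.017,-0.6],
    [0,0,0,0,-0.0007,-0.024,-0.6],
    [0,0,0,0,-0.0007,-0.033,-0.6],
    [0,0,0,0,-0.0007,-0.043,-0.6],
    [0,0,0,0,-0.0007,-0.049,-0.6],
    [0,0,0,0,-0.0007,-0.049,-0.6],
  ],
)

```text
time_s: 47.45
position: [0.5438, -0.249, 0.1672]
eef_rot: [3.107, -0.449, 0.002]
contact_force: [0.8, -0.7, -1.4]
finger_gap: 0.033
grasp_force: 60.6
```

```bash
python3 held.py|grep patch; python3 plan.py p 0 0 .1645
```

```text
patch px [277   0  84  70] tool x 0.0898 0.1147 y -0.0002 w 0.0337
patch px [284 195  73  63] tool x 0.0017 0.034 y 0.001 w 0.0351
47.5 [ 0.5434 -0.2488  0.1663] [ 3.1079 -0.4495  0.    ] [-6.270e-01  2.940e-01  1.607e+00 -1.000e-03  1.240e+00  1.231e+00] [-0.3 -0.3 -2.2] 0.0331 60.56264877319336
[0.5032 0.104  0.1645]
move [ 1.300e-03  1.000e-04 -4.933e-01] [-0.1385 -0.3269  0.0014]
```

Call:
step_arm(
  rows=[
    [0,0,-0.005,-0.001,-0.003,0,-0.6],
    [0,0,-0.017,-0.005,-0.011,0,-0.6],
    [0,0,-0.037,-0.01,-0.024,0,-0.6],
    [0,0,-0.062,-0.017,-0.041,0,-0.6],
    [0,0,-0.089,-0.025,-0.059,0,-0.6],
    [0,0,-0.119,-0.033,-0.078,0,-0.6],
    [0,0,-0.151,-0.042,-0.1,0,-0.6],
    [0,0,-0.183,-0.051,-0.121,0,-0.6],
    [0,0,-0.215,-0.06,-0.142,0,-0.6],
    [0,0,-0.2465,-0.069,-0.1635,0,-0.6],
  ],
)

```text
time_s: 48.5
position: [0.5225, -0.0696, 0.1655]
eef_rot: [3.141, -0.058, -0.002]
contact_force: [0.6, 0.1, -2.1]
finger_gap: 0.0332
grasp_force: 60.5
```

Call:
step_arm(
  rows=[
    [0,0,-0.032,-0.0035,-0.0228,0,-0.6],
    [0,0,-0.064,-0.007,-0.0456,0,-0.6],
    [0,0,-0.096,-0.0105,-0.0684,0,-0.6],
    [0,0,-0.128,-0.014,-0.091,0,-0.6],
    [0,0,-0.158,-0.0173,-0.112,0,-0.6],
    [0,0,-0.185,-0.0203,-0.1315,0,-0.6],
    [0,0,-0.21,-0.023,-0.149,0,-0.6],
    [0,0,-0.23,-0.025,-0.163,0,-0.6],
    [0,0,-0.242,-0.0265,-0.172,0,-0.6],
    [0,0,-0.2465,-0.027,-0.1754,0,-0.6],
  ],
)

```text
time_s: 49.5
position: [0.5029, 0.1054, 0.1654]
eef_rot: [3.124, 0.326, -0.002]
contact_force: [-0.1, 0.3, -1.7]
finger_gap: 0.033
grasp_force: 60.5
```

Call:
step_arm(
  rows=[
    [0,0,0,0,0,0,-0.6],
    [0,0,0,0,0,0.008,-0.6],
    [0,0,0,0,0,0.02,-0.6],
    [0,0,0,0,0,0.035,-0.6],
    [0,0,0,0,0,0.05,-0.6],
    [0,0,0,0,0,0.064,-0.6],
    [0,0,0,0,0,0.074,-0.6],
    [0,0,0,0,0,0.079,-0.6],
    [0,0,0,0,0,0.079,-0.6],
    [0,0,0,0,0,0.079,-0.6],
  ],
)

```text
time_s: 50.5
position: [0.5037, 0.1041, 0.0867]
eef_rot: [3.125, 0.323, -0.001]
contact_force: [-0.2, -0.1, -0.9]
finger_gap: 0.0329
grasp_force: 60.6
```

```bash
python3 plan.py p 0 0 .0655; python3 edges.py
```

```text
50.5 [0.5037 0.1041 0.0867] [ 3.1245e+00  3.2260e-01 -1.2000e-03] [-2.700e-02  2.310e-01  1.870e+00 -1.000e-03  1.040e+00  1.338e+00] [-0.2 -0.1 -0.9] 0.0329 60.5527138710022
[0.5032 0.104  0.0655]
move [ 0.0004  0.0008 -0.0002] [-0.0004 -0.      0.0212]
20 ----------=-:----------===========================================-=======---::::::.....::
60 -----------=-::-=-----=============================================---------:::::......::-
95 --:----------=---===--===---=====-==---=================--------------------::::......::--
104 =--------------------::%@@@+=:..+@@@@@%%%%%%@@@@@@@@@@@%::-=%@@#-:---------::::.......::--
112 ----------------------------::::::::-#@@@@@@@@@@@@@+-------------------===-::::......::---
120 ::::::::::---==--:::::----=-::::::::-#@@@@@@@@@@@@@+--===-=-==-==--=====--::::::.....::---
```

Call:
step_arm(
  rows=[
    [0,0,0,0,0,0.004,-0.6],
    [0,0,0,0,0,0.008,-0.6],
    [0,0,0,0,0,0.012,-0.6],
    [0,0,0,0,0,0.016,-0.6],
    [0,0,0,0,0,0.021,-0.6],
    [0,0,0,0,0,0.021,-0.6],
  ],
)

```text
time_s: 51.15
position: [0.5026, 0.1042, 0.0645]
eef_rot: [3.125, 0.323, -0.004]
contact_force: [0.1, -0.0, -1.0]
finger_gap: 0.0334
grasp_force: 60.6
```

Call:
step_arm(
  rows=[
    [0,0,0,-0.005,0,0,-0.6],
    [0,0,0,-0.015,0,0,-0.6],
    [0,0,0,-0.03,0,0,-0.6],
    [0,0,0,-0.05,0,0,-0.6],
    [0,0,0,-0.07,0,0,-0.6],
    [0,0,0,-0.085,0,0,-0.6],
    [0,0,0,-0.085,0,-0.05,-0.6],
    [0,0,0,-0.085,0,-0.1,-0.6],
    [0,0,0,-0.085,0,-0.13,-0.6],
    [0,0,0,-0.085,0,-0.13,-0.6],
  ],
)

```text
time_s: 52.15
position: [0.4228, 0.0866, 0.2005]
eef_rot: [3.123, 0.323, 0.013]
contact_force: [1.1, 0.9, -0.9]
finger_gap: 0.0331
grasp_force: 60.7
```

```bash
python3 - <<'E'
from h import *
s=st()
im,c=snap('top','top9.png');hsv=cv2.cvtColor(im,cv2.COLOR_BGR2HSV)
m=((hsv[...,0]<6)|(hsv[...,0]>174))&(hsv[...,1]>150)&(hsv[...,2]>90)
u,v=proj(c,[.43,.148,.035]).astype(int);print(u,v)
n,l,t,cen=cv2.connectedComponentsWithStats(m.astype(np.uint8)*255)
for i in range(1,n):
    if t[i,4]>60 and abs(cen[i]-[u,v]).max()<80: print('red',t[i],onz(c,*cen[i],.033))
x,y=202,150
a=cv2.resize(im[150:300,210:470],None,fx=3,fy=3,interpolation=cv2.INTER_CUBIC);cv2.imwrite('pics/c14.png',a)
go([.44,-.06,.19],1.2)
E
```

```text
52.15 [0.4228 0.0866 0.2005] [3.1228 0.3227 0.0135] [-7.400e-02 -1.290e-01  1.989e+00 -1.000e-03  1.273e+00  1.291e+00] [ 1.1  0.9 -0.9] 0.0331 60.69364786148071
283 269
move [ 0.0037 -0.0028 -0.9941] [-0.0117  0.1474  0.008 ]
```

Call:
step_arm(
  rows=[
    [0,0,-0.1,-0.012,0.03,0,-0.6],
    [0,0,-0.2,-0.012,0.06,0,-0.6],
    [0,0,-0.3,-0.012,0.09,0,-0.6],
    [0,0,-0.42,-0.012,0.12,0,-0.6],
    [0,0,-0.54,-0.012,0.147,0,-0.6],
    [0,0,-0.66,-0.012,0.147,0,-0.6],
    [0,0,-0.78,-0.012,0.147,0,-0.6],
    [0,0,-0.9,-0.012,0.147,0,-0.6],
    [0,0,-0.99,-0.012,0.147,0,-0.6],
    [0,0,-0.99,-0.012,0.147,0,-0.6],
  ],
)

```text
time_s: 53.2
position: [0.4369, -0.059, 0.1935]
eef_rot: [-2.593, -1.767, 0.005]
contact_force: [-0.0, -0.3, -1.1]
finger_gap: 0.0331
grasp_force: 60.6
```

```bash
python3 - <<'E'
from h import *
st();go([.4385,-.058,.06],1.547)
im,c=snap('wrist','pz.png');hsv=cv2.cvtColor(im,cv2.COLOR_BGR2HSV)
m=((hsv[...,0]<6)|(hsv[...,0]>174))&(hsv[...,1]>150)&(hsv[...,2]>60)
n,l,t,cen=cv2.connectedComponentsWithStats(m.astype(np.uint8)*255)
for i in range(1,n):
    if t[i,4]>300: print('red',t[i],onz(c,*cen[i],.03))
E
```

```text
53.2 [ 0.4369 -0.059   0.1935] [-2.5934 -1.7671  0.0053] [-4.040e-01 -8.700e-02  1.965e+00 -1.000e-03  1.267e+00 -2.900e-02] [-0.  -0.3 -1.1] 0.0331 60.638394355773926
move [-4.800e-03  1.000e-04 -3.507e-01] [0.0016 0.0017 0.1335]
red [ 209    0   55   56 2165] [0.42187352 0.09816536 0.03      ]
```

```bash
python3 - <<'E'
from h import *
im=cv2.imread('pics/pz.png');c=optics.get_calibration('wrist');hsv=cv2.cvtColor(im,cv2.COLOR_BGR2HSV)
m=((hsv[...,0]<6)|(hsv[...,0]>174))&(hsv[...,1]>150)&(hsv[...,2]>60);m[60:]=0;m[:,:200]=0;m[:,270:]=0
q=np.argwhere(m)[:,::-1].astype(np.float32);print(cv2.boxPoints(cv2.minAreaRect(q)).round())
for z in (.005,.032): print(z,[onz(c,*p,z).round(4).tolist() for p in ((209,50),(263,50),(236,55),(236,0))])
k=cv2.imread('pics/top9.png')
E
```

```text
[[209.   0.]
 [247. -12.]
 [266.  47.]
 [228.  59.]]
0.005 [[0.3837, 0.0963, 0.005], [0.4331, 0.0765, 0.005], [0.4065, 0.0823, 0.005], [0.4273, 0.1256, 0.005]]
0.032 [[0.3905, 0.0894, 0.032], [0.4358, 0.0712, 0.032], [0.4113, 0.0765, 0.032], [0.4305, 0.1163, 0.032]]
```

```bash
python3 - <<'E'
from h import *
go([.436,-.061,.06],1.40)
E
```

```text
move [-0.0043  0.0005 -0.2063] [-0.0021  0.0002  0.1338]
```

Call:
step_arm(
  rows=[
    [-0.004,0,-0.1,-0.002,0,0.0,-0.6],
    [-0.004,0,-0.206,-0.002,0,0.04,-0.6],
    [-0.004,0,-0.206,-0.002,0,0.08,-0.6],
    [-0.004,0,-0.206,-0.002,0,0.12,-0.6],
    [-0.004,0,-0.206,-0.002,0,0.134,-0.6],
    [-0.004,0,-0.206,-0.002,0,0.134,-0.6],
    [-0.004,0,-0.206,-0.002,0,0.134,-0.6],
  ],
)

```text
time_s: 53.95
position: [0.4374, -0.0613, 0.0615]
eef_rot: [2.401, 2.023, 0.001]
contact_force: [-0.1, 0.2, -0.9]
finger_gap: 0.0334
grasp_force: 60.6
```

```bash
python3 - <<'E'
from h import *
st();go([.436,-.061,.0075],1.40)
E
```

```text
53.95 [ 0.4374 -0.0613  0.0615] [2.4007e+00 2.0231e+00 8.0000e-04] [-4.090e-01  1.260e-01  2.062e+00 -1.000e-03  9.510e-01 -2.380e-01] [-0.1  0.2 -0.9] 0.0334 60.60924053192139
move [0.0019 0.0009 0.0005] [ 0.0001 -0.0015  0.054 ]
```

Call:
step_arm(
  rows=[
    [0,0,0,0,-0.001,0.02,-0.6],
    [0,0,0,0,-0.001,0.04,-0.6],
    [0,0,0,0,-0.001,0.05,-0.6],
    [0,0,0,0,-0.001,0.0545,-0.6],
    [0,0,0,0,-0.001,0.0545,-0.6],
    [0,0,0,0,-0.001,0.0545,0.1],
    [0,0,0,0,-0.001,0.0545,0.1],
    [0,0,0,0,-0.001,0.0545,0.1],
  ],
)

```text
time_s: 54.75
position: [0.4374, -0.0616, 0.0078]
eef_rot: [2.398, 2.023, 0.003]
contact_force: [-0.5, 0.4, 0.8]
finger_gap: 0.047
grasp_force: 0.0
```

Call:
step_arm(
  rows=[
    [0,0,0,0,0,-0.03,0.1],
    [0,0,0,0,0,-0.08,0.1],
    [0,0,0,0,0,-0.13,0.1],
    [0,0,0,0,0,-0.18,0.1],
    [0,0,0,-0.05,0.03,-0.23,0.1],
    [0,0,0,-0.1,0.06,-0.25,0.1],
    [0,0,0,-0.15,0.06,-0.25,0.1],
    [0,0,0,-0.2,0.06,-0.25,0.1],
    [0,0,0,-0.2,0.06,-0.25,0.1],
  ],
)

```text
time_s: 55.65
position: [0.4614, -0.2715, 0.2587]
eef_rot: [2.399, 2.021, 0.001]
contact_force: [0.1, 0.8, -0.1]
finger_gap: 0.0469
grasp_force: 0.0
```

```bash
python3 - <<'E'
from h import *
st()
im,c=snap('top','top10.png')
cv2.imwrite('pics/c14.png',cv2.resize(im[145:300,215:470],None,fx=3.1,fy=3.1,interpolation=cv2.INTER_CUBIC))
E
```

```text
55.65 [ 0.4614 -0.2715  0.2587] [2.3985e+00 2.0208e+00 9.0000e-04] [-0.754  0.065  1.679 -0.     1.392 -0.583] [ 0.1  0.8 -0.1] 0.0469 0.0
```

View pics/c14.png

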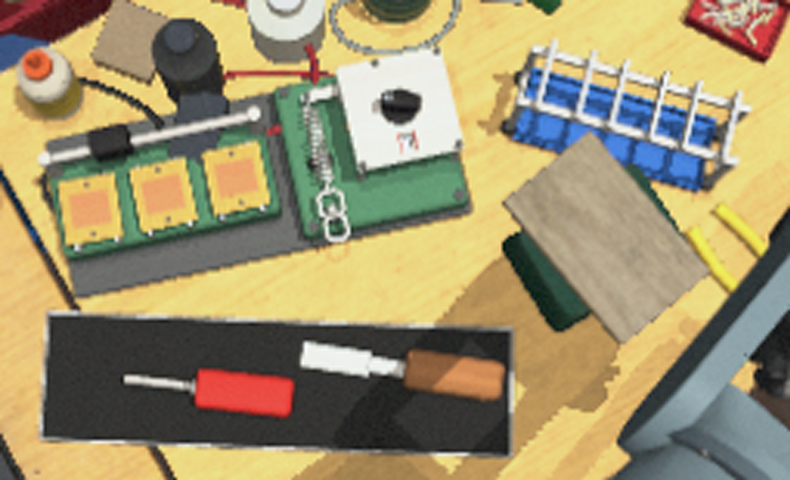

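The final picture shows all three tags squarely on the ribs at (90,205), (165,195) and (237,178). The 7 stands in the window at (407,142), the spring is stretched to the post at (335,205), and both tools lie in the tray.

```bash
python3 -c "
from station import job; print(job.job_done())"
```

```text
the job is handed in; nothing more can be done
None
```

The job is handed in: the drum reads 7, the detent spring is hooked over the anchor post, all three tags lie squarely on their ribs, and both tools are back in the tray. I judged the drum lock from the spring force and the pictures; there was no reading of the detent joint itself.

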